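Hook the dip basket out of the covered tank

TASK

Take the hook rod out of its slanted holder, reach in at a slant under the splash cover of the clear dip tank, unhook the basket of grommets from the bracket at the back and bring it out through the open front part of the top. Stand it upright in the drip tray and put the rod back fully home in its holder. Touch the basket only with the hook, do not drop or tip it, do not knock or lever on the brittle tank, and leave the jar and the two die parts where they are.

Things in the scene. Friction and masses are not known exactly. Their poses are not given: they have to be found in the camera images.
- rod: Loose hook rod, 0.15 kg, at first in the holder, hook down. Black handle 17 (x) by 14 (y) mm, z -25 to 25; take it across the 14 mm. Guard disc, radius 14, z -28 to -24. Below it on the z axis a telescopic shaft: 9 mm sleeve to z -110, then 7 mm steel rod and J hook (see rod_low). Origin: middle of the handle; z up the rod from hook to handle, x to the side where the hook's tip stands.
- rod_collar (a point): On the rod's axis at the guard's underside, 28 mm below the rod's origin.
- rod_low (a point): On the rod's axis, z -168 mm. Hook: 7 mm wire in the rod's xz plane, centre line from the axis at z -155-e by (x 4, z -160-e), (17, -160-e), (22, -155-e) to a round tip at (22, -149-e); throat 15 mm, open upwards. e is how far the telescope is drawn out, 0 to 32 mm, other each time, not reported: see or feel it. Its clamp slips only above about 40 N.
- holder: Fixed holder: base plate 130 x 80 x 8 mm (x -55 to 75) and a grey pocket leaning 30 degrees from vertical, mouth towards -x (robot's right). Pocket: 130 mm long, 18 mm wide inside (y), open at the bottom; across the slant it is free from 5 mm behind the shaft's line (lower wall; the sleeve rests on it) to 34 mm on the hook's side. Origin: under the base, z up.
- holder_mouth (a point): Where the axis of a rod that is home crosses the pocket's mouth: (-30, 0, 158) mm in the holder's frame. With the rod home, rod_collar is here, the guard lies on the mouth and the rod's frame is the holder's turned -30 degrees about y.
- holder_deep (a point): 140 mm deeper on the same axis, (40, 0, 37) mm in the holder's frame: where rod_low is when the rod is home.
- tank: Fixed, empty, narrow tank of clear acrylic, walls 5 mm. Inside x -76 to 76, y -36 to 36 mm, floor z 6, top z 162. The top is open from x -76 to 0; a clear splash cover (z 157 to 162, grey strip on its edge) closes x 0 to 76. The drip bracket is on the back wall (see point bracket). Origin: centre of the foot on the bench; x from the open end (robot's right) to the back end (its left), z up.
- bracket (a point): Midway between the two prongs of the drip bracket, (40, 0, 76.5) mm in the tank's frame. Prongs: 6 mm steel wire at y -18 and 18, level at z 76.5 from the back wall to x 28, then rising to round tips at x 24 (top of tip z 86.5).
- basket: Loose wire basket of grommets, 52 mm across, 36 mm high, 0.15 to 0.31 kg, with a stiff 5 mm wire bail in its yz plane (see point bail). It hangs by the bail's shoulders on the prongs at tank x 36 to 44 mm, underside at z 20, and swings freely; it must rise 8 mm to pass the prong tips. Origin: centre of its underside, z up.
- bail (a point): Centre of the bail's raised middle, z 74 mm in the basket's frame: where the hook takes it. Bail centre line: legs at y -25 and 25 up to z 62, level shoulders inward to y -12 and 12, then up to a level top at z 74, y -5 to 5. Free space below it down to the basket's rim at z 36.
- tray: Fixed steel drip tray 128 x 128 mm, 14 mm high, 4 mm walls, 4 mm floor. Origin: centre of its underside.
- tray_floor (a point): Centre of the tray's inner floor, 4 mm above the bench: the basket stands about here.
- jar: Bystander: clear jar with white cap, 56 mm across, 75 mm high. Origin: centre of its underside.
- die: Bystander: turned steel upper die, 44 mm across, 46 mm high. Origin: centre of its underside.
- anvil: Bystander: turned steel lower die, 50 mm across, 24 mm high. Origin: centre of its underside.
Mind the look-alikes: they are no part of the job. What is shaped like the holder but green is not meant.

How it is judged:
By the outcome, as a careful person would: the job done as asked, in the order asked, and still so for the second after the job is handed in, with the robot touching nothing.
It also fails if it takes over 72 s, if anything falls off the work surface, if the arm or the gripper's body presses on something with over 40 N, if the wrist force passes 120 N, or if a joint passes its speed limit or range.

ROBOT

A 6-joint arm with a two-finger parallel gripper is mounted at the origin on the work surface. World frame = base frame: x ahead of the robot, y to its left, z up, the work surface at z = 0. Lengths are in m, angles in rad, forces in N, time in s.
With the tool pointing down it reaches from about 0.35 to 0.775 m from the base axis. Payload 7.3 kg.
Tool frame: the origin (TCP) lies midway between the tips of the shut fingers; the grasp point (between the pads) lies 19 mm behind it (robot.tcp_to_grasp is the distance from the TCP to the grasp point, in m); z points along the fingers, y is the line along which they close (so a half turn about z gives the same grasp; the last joint's range is limited). The gripper opens to 92 mm and grips with 3 to 60 N. Pads are 19 mm wide; open, the fingers measure 130 mm over their backs; the gripper's body (75 mm by 190 mm) begins 47 mm behind the grasp point.
Start: joints at [-1.374, 0.342, 1.524, -0, 1.275, -0.146], TCP at [0.176, -0.494, 0.202] pointing down, gripper open.
Joint ranges: [-2.53, 2.53], [-0.77, 2.02], [0.04, 2.7], [-1, 4.14], [0.28, 2.66], [-3.11, 3.11]. Speed limits (rad/s): [2.57, 2.57, 3.14, 3.14, 3.14, 3.14].

INTERFACE

Orientations are given as [roll, pitch, yaw] about the fixed x, y, z axes, in that order (R = Rz(yaw) Ry(pitch) Rx(roll)).
In Python, from cell import readout, cams, ticket, robot gives the robot as it stands. The module is installed in compiled form; this text tells all that it offers.
- The arm moves only by the tool jog_arm, never from a script. Its argument "plan" is a list of rows, each a list of 5 numbers: the shift along the world's x, y, z each as a share of 0.08 m, from -1 to 1, then the turn about the world's z as a share of 90 degrees, from -1 to 1, then the opening, from -1 (shut) to 1 (fully open). A call has 1 to 12 rows; each row is the pose to reach, as a shift and turn from the pose commanded when the call began; what a row does not reach only later rows make up. A row lasts 1/10 s, in which the tool goes at most 50 mm and 8.59 degrees, less where a joint would pass 70% of its speed; a pose out of reach is approached as far as the arm can. A call with a number of a shift or a turn outside -1 to 1 is refused whole. A call with a gripper value outside its range is refused whole. The fingers move at their own pace and stop on an object; "squeeze" is the grip in N (left out, the last holds). Time passes only in rows, so rows that repeat a pose let the fingers close. It gives the time, the measured TCP pose, the force, the opening and the grip force at its end, in the units of the state.
- readout.observe(): the state, without advancing time (a new reading comes with each control period).
- cams.read_camera(name): name is "scene" or "side" or "wrist"; returns the picture (400x640x3 uint8, blue, green, red); there is no depth.
- cams.calibration(name): a dict with "K" (3x3 intrinsics, pixels), "world_from_camera" (4x4, takes a point from camera to world coordinates). Camera axes: x right, y down, z forward; pixel columns grow to the right and rows downward; lengths in m; the calibration is good to about 2 mm. A picture is of the moment at which its call begins: read the wrist's pose just before it. calibration takes no time and is no camera call; for the wrist camera it gives the pose at the moment of the call.
- ticket.hand_in(): hands the job in; it is judged then, once.
The state is a dict: "time": time; "qpos": joint angles; "qvel": joint speeds; "joint_efforts": joint torques, N m; "tool_pos": TCP position; "tool_rot": TCP orientation; "contact_force": force on the tool from outside, world axes, zero at the start; "torque": the same for the moment, N m; "opening": finger opening in m; "grip_force": force on a finger pad.
Only numpy, scipy, OpenCV 4.12 (cv2) and the standard library are available. Lean on these libraries where they do the work, as an engineer would, in place of code of your own. Each camera call takes 0.05 s, during which the arm holds its last target. There are 200 camera calls.

## Working session

There is one attempt and no reset: what is moved stays moved. The work goes in short steps, Python scripts to look and compute and a tool call to move; the robot and the scene stay as the last step left them, time stands still between calls to the robot, and variables do not carry over. Pictures are saved under pics/ and viewed, at most 10 in all, crops included, and the job is handed in when it is done.

Besides the shell and the picture viewer there is one more tool, called after "Request:" as name([rows], argument=value, ...), one row to a line, values as JSON. jog_arm: Moves the arm, as the interface text tells. Shift numbers are shares of 0.08 m and turn numbers shares of 90 degrees, none past 1 either way. Its arguments: {"type":"object","properties":{"plan":{"type":"array"},"squeeze":{"type":"number"}},"required":["plan"]}

```bash
mkdir -p pics
cat > h.py <<'E'
import numpy as np,cv2
from cell import readout,cams,ticket,robot
def snap(n,f):
    im=cams.read_camera(n); cv2.imwrite('pics/'+f,im); return im
def ray(n,uv,C=None):
    C=C or cams.calibration(n); K=np.array(C["K"]);T=np.array(C["world_from_camera"])
    d=T[:3,:3]@np.linalg.solve(K,[uv[0],uv[1],1.]); return T[:3,3],d/np.linalg.norm(d)
def plane(n,uv,z,C=None):
    o,d=ray(n,uv,C); return o+d*(z-o[2])/d[2]
def proj(n,P,C=None):
    C=C or cams.calibration(n); K=np.array(C["K"]);T=np.linalg.inv(np.array(C["world_from_camera"]))
    P=np.atleast_2d(P); q=(P@T[:3,:3].T+T[:3,3])@K.T; return q[:,:2]/q[:,2:]
def tri(r1,r2):
    (o1,d1),(o2,d2)=r1,r2; A=np.stack([d1,-d2],1); s=np.linalg.lstsq(A,o2-o1,rcond=None)[0]
    a,b=o1+s[0]*d1,o2+s[1]*d2; return (a+b)/2,np.linalg.norm(a-b)
E
python3 - <<'E'
from h import *
np.set_printoptions(precision=4,suppress=True)
for n in("scene","side","wrist"):
    snap(n,n+"0.png"); C=cams.calibration(n); print(n,np.array(C["K"])[[0,0,1],[0,2,2]],np.array(C["world_from_camera"])[:3])
print(readout.observe())
print([a for a in dir(robot) if a[0]!='_'])
E
```

```text
scene [377.2111 317.9038 197.9199] [[ 0.75    0.5644 -0.345   0.9445]
 [ 0.6613 -0.6517  0.3714 -0.3704]
 [-0.0152 -0.5067 -0.862   1.0608]]
side [475.8989 317.0748 203.9207] [[-0.8055 -0.4528  0.3822  0.061 ]
 [-0.5922  0.6362 -0.4944  0.7006]
 [-0.0193 -0.6247 -0.7807  1.1698]]
wrist [291.1784 318.3316 201.9411] [[ 0.3367 -0.9044 -0.2621  0.2465]
 [-0.9416 -0.3238 -0.0922 -0.4689]
 [-0.0015  0.2779 -0.9606  0.3839]]
{'time': 0.15, 'qpos': array([-1.374 ,  0.3425,  1.5248,  0.    ,  1.2754, -0.146 ]), 'qvel': array([-0.0011, -0.0034, -0.0037,  0.001 ,  0.0023, -0.0002]), 'joint_efforts': array([  0.0012, -43.1471, -24.4353,   0.0717,   0.0537,  -0.0001]), 'tool_pos': array([ 0.1764, -0.4941,  0.2013]), 'tool_rot': array([-3.1405, -0.0002,  0.3428]), 'contact_force': array([ 0.7281, -0.1208, -0.1489]), 'torque': array([-0.0049,  0.0526, -0.0239]), 'grip_force': 0.0, 'opening': 0.09168415427209099}
['IKError', 'tcp_to_grasp']
```

View pics/scene0.png

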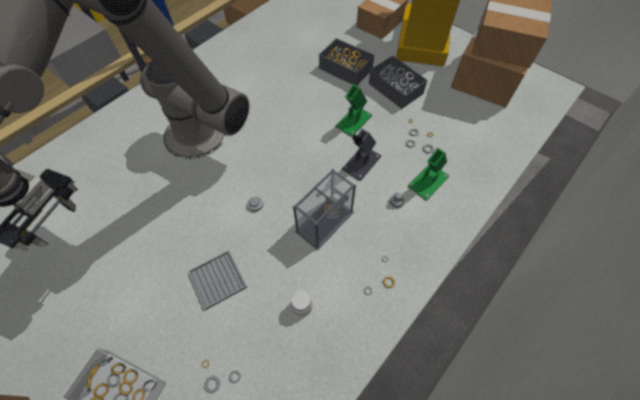

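View pics/side0.png

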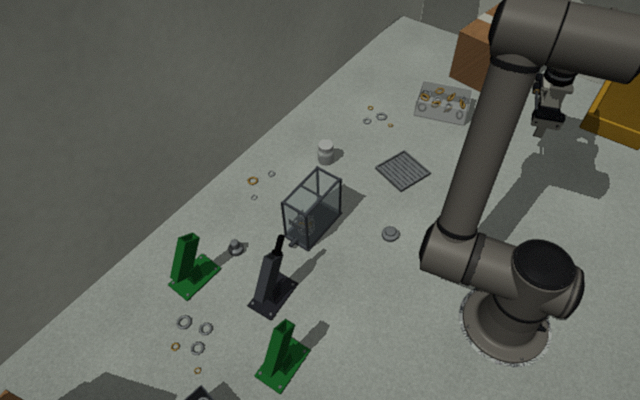

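Run:
```python
from h import *
np.set_printoptions(precision=3,suppress=True)
for k,uv in dict(holder=(365,165),tankfoot=(325,232),tray=(217,278),jar=(301,310),anvil=(255,206),die=(397,202)).items(): print(k,plane("scene",uv,0.0))
for k,uv in dict(holder=(273,300),tankfoot=(310,238),tray=(403,170),jar=(325,160),anvil=(391,236),die=(235,250)).items(): print(k,plane("side",uv,0.0))
a=cv2.imread('pics/scene0.png')[120:260,240:440]; b=cv2.imread('pics/side0.png')[150:325,225:375]
A=cv2.resize(a,(400,280),interpolation=cv2.INTER_CUBIC);A=cv2.resize(a,(428,300),interpolation=cv2.INTER_CUBIC)
cv2.imwrite('pics/c1.png',cv2.resize(a,(800,560),interpolation=cv2.INTER_CUBIC))
cv2.imwrite('pics/c2.png',cv2.resize(b,(514,600),interpolation=cv2.INTER_CUBIC))
```

```text
holder [0.556 0.291 0.   ]
tankfoot [0.618 0.009 0.   ]
tray [ 0.477 -0.309  0.   ]
jar [ 0.723 -0.215 -0.   ]
anvil [ 0.386 -0.069  0.   ]
die [0.723 0.242 0.   ]
holder [0.533 0.298 0.   ]
tankfoot [0.574 0.077 0.   ]
tray [ 0.487 -0.322  0.   ]
jar [ 0.725 -0.21   0.   ]
anvil [ 0.382 -0.069  0.   ]
die [0.727 0.239 0.   ]
```

View pics/c2.png

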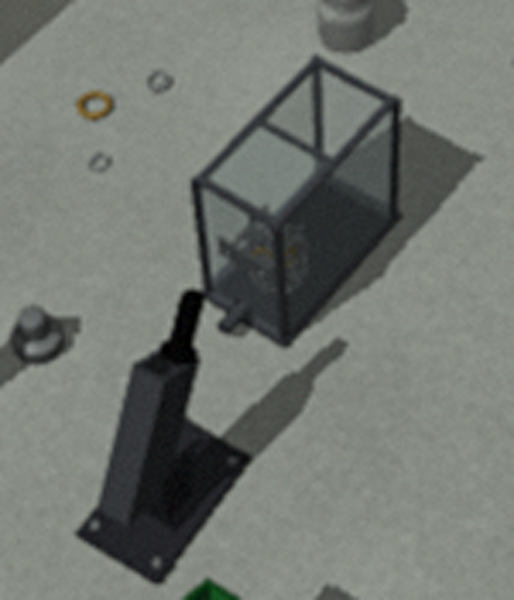

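Request:
jog_arm([
  [0,0,0.5,0,1],
  [0,0,1,0,1],
  [0.1,0.2,1,0.03,1],
])

```text
time: 0.45
tool_pos: [0.1844, -0.4817, 0.2867]
tool_rot: [3.132, 0.002, 0.389]
contact_force: [-0.6, 0.5, -0.1]
opening: 0.0919
grip_force: 0.0
```

Request:
jog_arm([
  [0.2,0.3,0.5,0.05,1],
  [0.35,0.6,1,0.1,1],
  [0.5,0.95,1,0.1,1],
])

```text
time: 0.75
tool_pos: [0.2254, -0.4033, 0.3666]
tool_rot: [3.133, 0.002, 0.549]
contact_force: [0.5, -1.0, 0.9]
opening: 0.0917
grip_force: 0.0
```

Request:
jog_arm([
  [0.2,0.3,0,0.05,1],
  [0.35,0.6,0,0.1,1],
  [0.5,0.95,0,0.1,1],
])

```text
time: 1.05
tool_pos: [0.2648, -0.3255, 0.3616]
tool_rot: [-3.141, -0.0, 0.706]
contact_force: [0.4, -0.5, 0.2]
opening: 0.0921
grip_force: 0.0
```

Request:
jog_arm([
  [0.2,0.3,0,0.05,1],
  [0.35,0.6,0,0.1,1],
  [0.5,0.95,0,0.1,1],
])

```text
time: 1.35
tool_pos: [0.3048, -0.2495, 0.3615]
tool_rot: [-3.141, -0.0, 0.863]
contact_force: [0.2, 1.2, -0.2]
opening: 0.092
grip_force: 0.0
```

Request:
jog_arm([
  [0.2,0.3,0,0.05,1],
  [0.35,0.6,0,0.1,1],
  [0.5,0.95,0,0.1,1],
])

```text
time: 1.65
tool_pos: [0.3448, -0.1735, 0.3616]
tool_rot: [-3.141, 0.0, 1.02]
contact_force: [0.8, -0.0, 0.2]
opening: 0.0921
grip_force: 0.0
```

Request:
jog_arm([
  [0.2,0.3,0,0.05,1],
  [0.35,0.6,0,0.1,1],
  [0.5,0.95,0,0.1,1],
])

```text
time: 1.95
tool_pos: [0.3848, -0.0975, 0.3616]
tool_rot: [-3.141, 0.0, 1.177]
contact_force: [0.6, -0.8, -0.1]
opening: 0.092
grip_force: 0.0
```

Request:
jog_arm([
  [0.2,0.3,0,0.05,1],
  [0.35,0.6,0,0.1,1],
  [0.5,0.95,0,0.1,1],
])

```text
time: 2.25
tool_pos: [0.4248, -0.0215, 0.3616]
tool_rot: [-3.141, 0.0, 1.334]
contact_force: [0.9, 0.2, 0.0]
opening: 0.0921
grip_force: 0.0
```

Request:
jog_arm([
  [0.2,0.3,0,0.05,1],
  [0.35,0.6,0,0.1,1],
  [0.5,0.95,0,0.1,1],
  [0.5,0.95,0,0.1,1],
  [0.5,0.95,0,0.1,1],
])

```text
time: 2.75
tool_pos: [0.4643, 0.0537, 0.3614]
tool_rot: [-3.141, 0.0, 1.491]
contact_force: [-0.5, -1.1, -0.8]
opening: 0.0916
grip_force: 0.0
```

Run:
```python
from h import *
import pickle
np.set_printoptions(precision=4,suppress=True)
C=cams.calibration("wrist"); im=snap("wrist","w1.png"); pickle.dump(C,open('w1.pkl','wb'))
cv2.imwrite('pics/w1b.png',cv2.resize(im,(800,500),interpolation=cv2.INTER_CUBIC))
print(np.array(C["world_from_camera"]))
```

```text
[[ 0.9969 -0.076  -0.0223  0.4696]
 [-0.0792 -0.9574 -0.2778  0.129 ]
 [-0.0002  0.2787 -0.9604  0.544 ]
 [ 0.      0.      0.      1.    ]]
```

View pics/w1b.png

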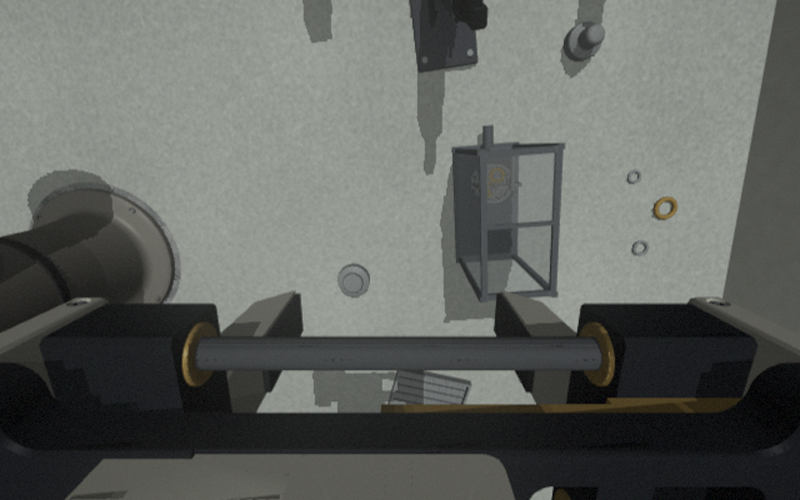

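Run:
```python
from h import *
import pickle
np.set_printoptions(precision=4,suppress=True)
C=pickle.load(open('w1.pkl','rb'))
f=lambda u,v,z:plane("wrist",(u/1.25,v/1.25),z,C)
for k,a in dict(BL=(481,148,.162),BR=(564,145,.162),FL=(484,299,.162),FR=(556,295,.162),sL=(487,223,.162),sR=(553,223,.162),bBL=(454,150,.003),bFL=(457,262,.003)).items(): print(k,f(*a))
s=3.427
g=lambda u,v,z:plane("side",(u/s+225,v/s+150),z)
for k,a in dict(FR=(317,60,.162),FL=(398,101,.162),BR=(198,183,.162),BL=(285,223,.162),bFL=(399,216,.003),bBL=(287,343,.003),bBR=(207,296,.003)).items(): print('side',k,g(*a))
for k,a in dict(p1=(80,532),p2=(158,582),p3=(248,460)).items(): print('holder plate',k,g(*a,.008))
```

```text
BL [0.553  0.1212 0.162 ]
BR [0.6363 0.1175 0.162 ]
FL [ 0.5538 -0.0441  0.162 ]
FR [ 0.635  -0.0456  0.162 ]
sL [0.5581 0.0436 0.162 ]
sR [0.6284 0.038  0.162 ]
bBL [0.5491 0.1183 0.003 ]
bFL [ 0.5477 -0.0503  0.003 ]
side FR [ 0.6333 -0.0469  0.162 ]
side FL [ 0.5514 -0.0484  0.162 ]
side BR [0.6315 0.115  0.162 ]
side BL [0.5513 0.1068 0.162 ]
side bFL [ 0.5496 -0.053   0.003 ]
side bBL [0.55   0.1146 0.003 ]
side bBR [0.6358 0.1163 0.003 ]
holder plate p1 [0.574  0.3518 0.008 ]
holder plate p2 [0.4975 0.3484 0.008 ]
holder plate p3 [0.5061 0.2248 0.008 ]
```

Request:
jog_arm([
  [0.4,0.5,0,0,1],
  [0.8,1,0,0,1],
  [0.8,1,0,0,1],
])

```text
time: 3.1
tool_pos: [0.5303, 0.1356, 0.3599]
tool_rot: [-3.139, -0.001, 1.491]
contact_force: [-0.3, -1.1, -1.5]
opening: 0.0919
grip_force: 0.0
```

Request:
jog_arm([
  [0.2,0.4,0,0,1],
  [0.2,0.7,0,0,1],
  [0.2,0.7,0,0,1],
  [0.2,0.7,0,0,1],
  [0.2,0.7,0,0,1],
])

```text
time: 3.6
tool_pos: [0.5444, 0.188, 0.3623]
tool_rot: [3.141, 0.0, 1.488]
contact_force: [0.1, -0.6, 0.1]
opening: 0.0919
grip_force: 0.0
```

Run:
```python
from h import *
import pickle
np.set_printoptions(precision=4,suppress=True)
C=cams.calibration("wrist"); im=snap("wrist","w2.png"); pickle.dump(C,open('w2.pkl','wb'))
cv2.imwrite('pics/w2b.png',cv2.resize(im[:300],(800,375),interpolation=cv2.INTER_CUBIC))
print(np.array(C["world_from_camera"]),readout.observe()['tool_pos'])
```

```text
[[ 0.9966 -0.0793 -0.0216  0.5496]
 [-0.0822 -0.9571 -0.2779  0.2632]
 [ 0.0013  0.2787 -0.9604  0.5448]
 [ 0.      0.      0.      1.    ]] [0.5444 0.188  0.3623]
```

View pics/w2b.png

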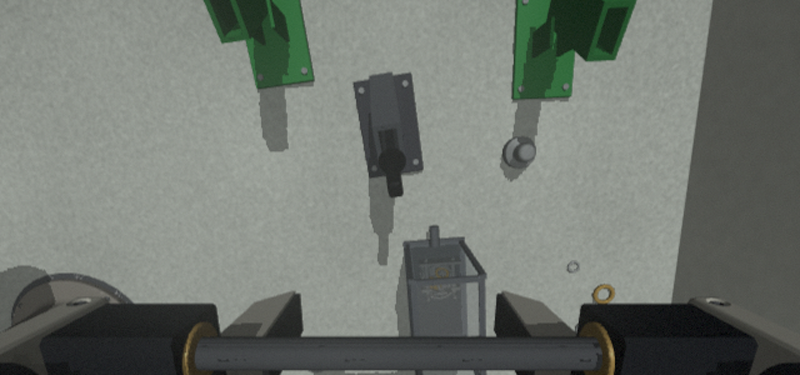

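Run:
```python
from h import *
import pickle
np.set_printoptions(precision=4,suppress=True)
C=pickle.load(open('w2.pkl','rb'))
im=cv2.imread('pics/w2.png')
P=[(355,82),(410,73),(422,170),(371,177)]
g=cv2.cvtColor(im,cv2.COLOR_BGR2GRAY)
pts=np.array(P,np.float32).reshape(-1,1,2)/1.25
sp=cv2.cornerSubPix(g,pts.copy(),(4,4),(-1,-1),(3,50,.01))
for q in (pts,sp):
    W=np.array([plane("wrist",p,.008,C) for p in q[:,0]])
    print(W[:,:2].tolist(), [np.linalg.norm(W[i]-W[i-1]) for i in range(4)])
# frame: +x far end (larger y)
W=np.array([plane("wrist",p,.008,C) for p in sp[:,0]])
d=(W[0]+W[1]-W[2]-W[3])/2; yaw=np.arctan2(d[1],d[0]); c=W.mean(0); X=np.array([np.cos(yaw),np.sin(yaw)])
o=c[:2]-0.010*X
print('yaw',yaw,np.degrees(yaw),'c',c,'origin',o)
o3=np.array([*o,0]);X3=np.array([*X,0]);Z=np.array([0,0,1.])
for e in(0,):
    mouth=o3-0.03*X3+.158*Z; up=-.5*X3+.866*Z
    for n,p in dict(mouth=mouth,rod=mouth+.028*up,top=mouth+.053*up).items():
        print(n,p,'w2x1.25',proj("wrist",p,C)*1.25,'side',(proj("side",p)-[225,150])*3.427,'scene',proj("scene",p))
```

```text
[[0.49942586495967967, 0.3517722416715816], [0.5743394518340623, 0.3567340709192605], [0.5822870377550903, 0.22830584222049946], [0.5080245079419405, 0.22449412912471486]] [np.float64(0.12756823505335985), np.float64(0.07507772804146912), np.float64(0.12867390585768892), np.float64(0.0743602884002848)]
[[0.4958121937966386, 0.3521233977999635], [0.5749473511716672, 0.3578974876440114], [0.5835011367493208, 0.22895657706814207], [0.5040495075364252, 0.22460004790903126]] [np.float64(0.12778911575346627), np.float64(0.07934553072667469), np.float64(0.12922432305043355), np.float64(0.0795709792003192)]
yaw 1.6361745164322277 93.745894338425 c [0.5396 0.2909 0.008 ] origin [0.5402 0.2809]
mouth [0.5422 0.251  0.158 ] w2x1.25 [[391.2082 159.7449]] side [[176.7694 359.4022]] scene [[358.3019 140.5308]]
rod [0.5431 0.237  0.1822] w2x1.25 [[392.9828 175.2092]] side [[185.1355 327.458 ]] scene [[356.2523 138.2831]]
top [0.5439 0.2245 0.2039] w2x1.25 [[394.7396 190.5172]] side [[192.7458 298.3996]] scene [[354.339  136.1849]]
```

Request:
jog_arm([
  [0,0.3,-0.3,0.09,1],
  [-0.01,0.56,-0.7,0.094,1],
  [-0.01,0.56,-1,0.094,1],
  [-0.01,0.56,-1,0.094,1],
])

```text
time: 4.05
tool_pos: [0.542, 0.2332, 0.2786]
tool_rot: [-3.135, 0.002, 1.637]
contact_force: [-0.0, 0.2, 0.2]
opening: 0.0919
grip_force: 0.0
```

Request:
jog_arm([
  [0,0,-0.3,0,1],
  [0,0,-0.6,0,1],
  [0,0,-0.6,0,1],
  [0,0,-0.6,0,1],
])

```text
time: 4.45
tool_pos: [0.5444, 0.2337, 0.2357]
tool_rot: [3.14, -0.0, 1.636]
contact_force: [0.2, 0.0, 1.3]
opening: 0.092
grip_force: 0.0
```

Run:
```python
from h import *
import pickle
np.set_printoptions(precision=4,suppress=True)
C=cams.calibration("wrist"); im=snap("wrist","w3.png"); pickle.dump(C,open('w3.pkl','wb'))
cv2.imwrite('pics/w3b.png',cv2.resize(im,(800,500),interpolation=cv2.INTER_CUBIC))
s=readout.observe();print(s['tool_pos'],s['tool_rot'])
for p in ([.5422,.251,.158],[.5431,.237,.1822],[.5439,.2245,.2039],[*s['tool_pos'][:2],.2]): print(proj("wrist",p,C)*1.25)
```

```text
[0.5447 0.234  0.2361] [ 3.1384 -0.0005  1.6362]
[[397.0889 229.6668]]
[[397.0856 257.6843]]
[[397.0766 286.7441]]
[[399.3441 270.6391]]
```

View pics/w3b.png

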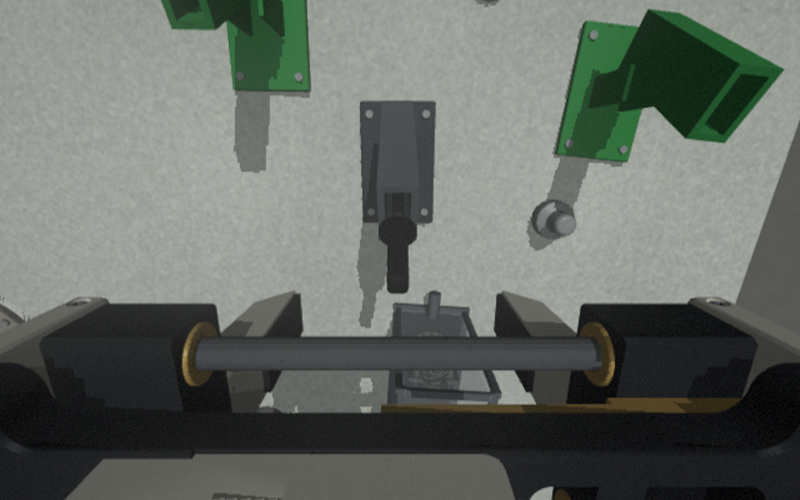

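Request:
jog_arm([
  [-0.015,0,-0.3,0,1],
  [-0.015,0,-0.6,0,1],
  [-0.015,0,-0.83,0,1],
  [-0.015,0,-0.83,0,1],
])

```text
time: 4.9
tool_pos: [0.542, 0.2339, 0.1668]
tool_rot: [-3.14, 0.001, 1.637]
contact_force: [-0.2, 0.6, -0.1]
opening: 0.0916
grip_force: 0.0
```

Request:
jog_arm([
  [0,0,0,0,0],
  [0,0,0,0,-0.6],
  [0,0,0,0,-0.8],
  [0,0,0,0,-1],
  [0,0,0,0,-1],
  [0,0,0,0,-1],
  [0,0,0,0,-1],
  [0,0,0,0,-1],
], squeeze=55)

```text
time: 5.7
tool_pos: [0.5425, 0.2343, 0.1674]
tool_rot: [-3.142, 0.0, 1.637]
contact_force: [-0.9, 0.0, -0.3]
opening: 0.0325
grip_force: 0.0
```

Request:
jog_arm([
  [0,0,0.025,0,-1],
  [0,0,0.025,0,-1],
  [0,0,0.025,0,-1],
  [0,0,0.025,0,-1],
  [0,0,0.025,0,-1],
  [0,0,0.025,0,-1],
])

```text
time: 6.3
tool_pos: [0.5428, 0.2343, 0.1697]
tool_rot: [3.141, 0.0, 1.637]
contact_force: [2.1, -0.3, 1.4]
opening: 0.0133
grip_force: 55.0
```

Request:
jog_arm([
  [0.006,-0.08,0.139,0,-1],
  [0.012,-0.16,0.278,0,-1],
  [0.018,-0.28,0.486,0,-1],
  [0.025,-0.4,0.694,0,-1],
  [0.032,-0.5,0.868,0,-1],
  [0.037,-0.56,0.974,0,-1],
  [0.037,-0.56,0.974,0,-1],
])

```text
time: 7.0
tool_pos: [0.5461, 0.1888, 0.2491]
tool_rot: [3.139, -0.0, 1.636]
contact_force: [0.7, 0.0, -1.5]
opening: 0.0128
grip_force: 55.0
```

Request:
jog_arm([
  [0.006,-0.08,0.139,0,-1],
  [0.012,-0.16,0.278,0,-1],
  [0.018,-0.28,0.486,0,-1],
  [0.025,-0.4,0.694,0,-1],
  [0.032,-0.5,0.868,0,-1],
  [0.037,-0.56,0.974,0,-1],
  [0.037,-0.56,0.974,0,-1],
  [0.037,-0.56,0.974,0,-1],
])

```text
time: 7.8
tool_pos: [0.5482, 0.1448, 0.3248]
tool_rot: [-3.141, -0.0, 1.637]
contact_force: [0.3, 0.2, -1.8]
opening: 0.0128
grip_force: 55.0
```

Request:
jog_arm([
  [0.003,-0.12,0.2,0,-1],
  [0.006,-0.24,0.4,0,-1],
  [0.006,-0.24,0.4,0,-1],
  [0.006,-0.24,0.4,0,-1],
  [0.006,-0.24,0.4,0,-1],
])

```text
time: 8.3
tool_pos: [0.5484, 0.1261, 0.3558]
tool_rot: [-3.139, -0.0, 1.638]
contact_force: [0.3, 0.3, -2.3]
opening: 0.0133
grip_force: 55.0
```

Run:
```python
from h import *
import pickle
np.set_printoptions(precision=4,suppress=True)
C=cams.calibration("wrist"); s=readout.observe(); im=snap("wrist","w4.png"); pickle.dump((C,s),open('w4.pkl','wb'))
a=snap("side","s4.png"); b=snap("scene","sc4.png")
print(s['tool_pos'],s['tool_rot'],s['contact_force'])
g=s['tool_pos']+[0,0,.019]; yaw=s['tool_rot'][2]; X=np.array([np.cos(yaw),np.sin(yaw),0]); Z=np.array([0,0,1.]); up=-.5*X+.866*Z; rx=.866*X+.5*Z
o=g-.0075*up
for e in (0,.016,.032):
    P=[o+up*(-.160-e)]; 
    print(e,proj("side",P),proj("scene",P),proj("wrist",P,C))
def crop(im,c,w,h,k):
    u,v=int(c[0]-w/2),int(c[1]-h/2); return cv2.resize(im[max(v,0):v+h,max(u,0):u+w],None,fx=k,fy=k,interpolation=cv2.INTER_CUBIC),(u,v)
pc=proj("side",o-up*.1)[0]; A,oa=crop(a,pc,80,110,5); pc=proj("scene",o-up*.1)[0]; B,ob=crop(b,pc,70,110,5)
print(oa,ob); cv2.imwrite('pics/cc4.png',np.hstack([A[:550],B[:550]]))
```

```text
[0.5484 0.1261 0.3558] [-3.1392 -0.0002  1.6377] [ 0.3069  0.2755 -2.3324]
0 [[284.6143 227.1488]] [[351.3688 133.1805]] [[319.2119 109.0307]]
0.016 [[283.1572 232.7135]] [[352.6715 134.6075]] [[319.2036 101.3972]]
0.032 [[281.7167 238.215 ]] [[353.9386 135.9955]] [[319.1958  94.2985]]
(250, 150) (311, 72)
```

View pics/cc4.png

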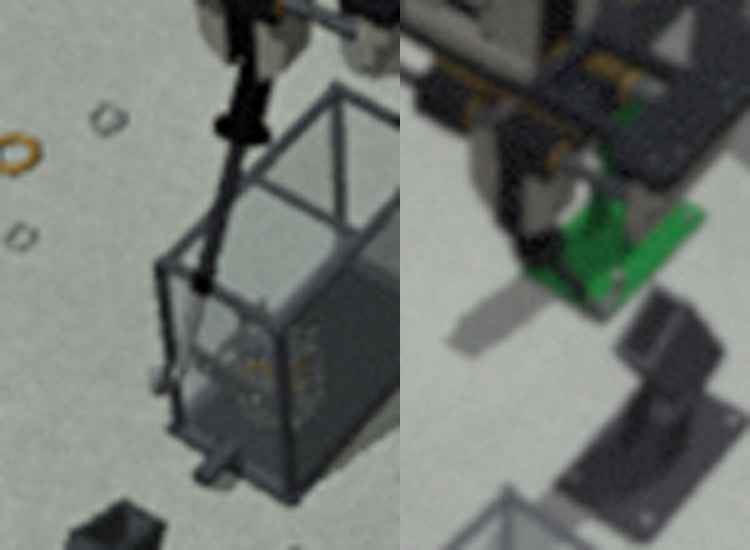

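Run:
```python
from h import *
import pickle
np.set_printoptions(precision=4,suppress=True,linewidth=200)
C,s=pickle.load(open('w4.pkl','rb'))
g=s['tool_pos']+[0,0,.019]; yaw=s['tool_rot'][2]; X=np.array([np.cos(yaw),np.sin(yaw),0]); Z=np.array([0,0,1.]); up=-.5*X+.866*Z; rx=.866*X+.5*Z; ry=np.cross(Z,X)
o=g-.0075*up
for n,f in(("side","s4.png"),("wrist","w4.png")):
    im=cv2.imread('pics/'+f).astype(np.float32)
    for lab,x in(("axis",0),("mid",.011),("tip",.022)):
        zs=np.arange(-.09,-.212,-.004)
        P=[o+rx*x+up*z for z in zs]; uv=proj(n,P,C if n=="wrist" else None)
        # min/max across small lateral offsets
        vals=[]
        for dy in(-.012,-.006,-.003,0,.003,.006,.012):
            q=proj(n,[p+ry*dy for p in P],C if n=="wrist" else None).astype(np.float32)
            vals.append(cv2.remap(im.mean(2),q[:,0],q[:,1],1))
        print(n,lab,uv[0],uv[-1])
        for i,z in enumerate(zs): print(int(round(z*1000)),np.array(vals)[:,i,0].astype(int), end='; ' if i%2==0 else '\n')
```

```text
side axis [291.1907 202.0325] [280.1156 244.3301]
-90 [117 108  46  32  50 114 143]; -94 [130 108  48  30  32 101 146]
-98 [ 86  50  21  14  30  73 115]; -102 [70 39  6  1  6 42 67]
-106 [117  70  34  20  38  80  90]; -110 [135 112  96  83  90 119 126]
-114 [130 121 106  92  94 125 125]; -118 [114 124 108  95  93 118 128]
-122 [ 91 120  99  93  92 121 129]; -126 [ 64 122 105  90  92 124 129]
-130 [ 44 115 111  95  97 117 130]; -134 [ 32  96 108  97  78  85  97]
-138 [61 63 93 95 76 71 65]; -142 [100  43  82  98  90  86  73]
-146 [129  43  79  94  93 110  99]; -150 [143  61  90  97  99 123 124]
-154 [130  57  92  93 107 134 115]; -158 [118  55  56  57  91 131 100]
-162 [105  50  50  39  59 105  88]; -166 [103  74 101  59  37  73  79]
-170 [136 147 145  96  47  47  67]; -174 [154 160 152 117  68  37  62]
-178 [156 157 156 138  82  40  69]; -182 [159 156 150 117  72  54  63]
-186 [157 152 150 138 125 121 111]; -190 [154 153 151 153 158 157 152]
-194 [151 152 149 151 153 154 153]; -198 [152 151 151 153 153 155 159]
-202 [153 150 152 157 158 159 161]; -206 [153 155 154 156 156 154 157]
-2
[... 4792 characters left out ...]
 101 102]
-122 [154 148 101  77  88 103 103]; -126 [114 128  90  78  85 102 102]
-130 [87 85 78 76 76 82 82]; -134 [66 66 71 76 57 55 56]
-138 [66 66 69 76 57 52 58]; -142 [ 67  67  76 106  61  54  54]
-146 [ 67  66  81 126  67  53  53]; -150 [ 66  65  78 108  65  53  53]
-154 [66 61 69 98 59 54 53]; -158 [66 57 55 67 52 52 52]
-162 [66 54 59 54 54 49 54]; -166 [67 50 53 50 54 54 51]
-170 [68 60 61 58 60 63 54]; -174 [70 70 67 69 69 68 52]
-178 [68 71 69 70 71 71 53]; -182 [69 72 76 76 75 73 54]
-186 [70 67 73 74 75 68 52]; -190 [69 54 73 74 74 68 53]
-194 [70 52 74 75 65 63 53]; -198 [70 50 57 58 52 61 53]
-202 [67 54 54 54 51 59 52]; -206 [69 51 52 54 53 58 52]
-210 [69 52 54 54 53 57 54];
```

Run:
```python
from h import *
import pickle
np.set_printoptions(precision=1,suppress=True,linewidth=200)
C,s=pickle.load(open('w4.pkl','rb'))
g=s['tool_pos']+[0,0,.019]; yaw=s['tool_rot'][2]; X=np.array([np.cos(yaw),np.sin(yaw),0]); Z=np.array([0,0,1.]); up=-.5*X+.866*Z; rx=.866*X+.5*Z; ry=np.cross(Z,X)
o=g-.0075*up
im=cv2.imread('pics/w4.png').mean(2)
print(im[85:160,319].astype(int).tolist())
f=lambda x,z:o+rx*x/1e3+up*z/1e3
th=np.linspace(0,6.28,40)
for n in("wrist","side"):
  Cc=C if n=="wrist" else None
  print(n,'sleeve end',proj(n,f(0,-110),Cc))
  for e in(0,8,16):
    pts=[(0,-155),(4,-160),(17,-160),(22,-155),(22,-149)]
    print(e,proj(n,[f(x,z-e) for x,z in pts],Cc).tolist())
    B=np.array([proj(n,[f(x+3.5*np.cos(t),z-e+3.5*np.sin(t)) for t in th],Cc) for x,z in pts]); print('minv',B[...,1].min(),'max v',B[...,1].max(),'minu',B[...,0].min())
```

```text
[50, 56, 55, 51, 71, 95, 99, 102, 112, 124, 125, 114, 102, 87, 72, 71, 77, 77, 77, 77, 78, 78, 77, 76, 106, 124, 117, 107, 101, 102, 101, 101, 102, 102, 102, 101, 102, 103, 103, 101, 100, 103, 101, 103, 100, 101, 100, 103, 101, 75, 44, 46, 46, 46, 43, 44, 50, 59, 60, 60, 61, 62, 58, 59, 60, 62, 61, 58, 60, 59, 59, 60, 60, 60, 60]
wrist sleeve end [[319.2 137.1]]
0 [[319.2146705768392, 111.53559761247303], [319.2197358944631, 105.3410146641459], [319.24619475411413, 92.82787819255196], [319.26030639328326, 90.17244988711774], [319.2645758626487, 93.11106204398574]]
minv 86.18937675648904 max v 115.1888922014732 minu 319.20761603401286
8 [[319.21032277047607, 107.55594975279855], [319.2153020020877, 101.48476636948288], [319.24110619775695, 89.08707563313698], [319.254810650304, 86.38981187081868], [319.25891178611744, 89.21256255179946]]
minv 82.47088716164482 max v 111.15226351439077 minu 319.20344283516175
16 [[319.2061346270035, 103.7224450349094], [319.21103062234334, 97.7698586855203], [319.23621011694166, 85.48776959020329], [319.2495279243203, 82.7537902792743], [319.2534704893
[... 269 characters left out ...]
665, 228.16548621559684], [280.74630398064403, 226.02644221509328]]
minv 224.0938023360716 max v 230.61012616837286 minu 279.34391273818005
8 [[284.3398027666311, 228.19707640191172], [283.00905240709824, 230.44679759375802], [280.1312831787917, 232.117142640386], [279.4644778118896, 231.00299811760388], [280.0122272625797, 228.8764182205984]]
minv 226.8986651930516 max v 233.42360408511496 minu 278.6140478756861
16 [[283.6107596048033, 230.98140116388305], [282.28302036051565, 233.2277326128031], [279.40669566906666, 234.91957538651621], [278.73785940628557, 233.82401800581204], [279.2824264199854, 231.70979358724338]]
minv 229.68747976010349 max v 236.22138359164776 minu 277.88843368414996
```

Request:
jog_arm([
  [0.06,-0.2,0,-0.01,-1],
  [0.12,-0.5,0,-0.03,-1],
  [0.184,-0.855,0,-0.047,-1],
])

```text
time: 8.75
tool_pos: [0.5638, 0.0561, 0.3571]
tool_rot: [-3.142, 0.0, 1.563]
contact_force: [-0.1, 0.3, -0.8]
opening: 0.0132
grip_force: 55.0
```

Request:
jog_arm([
  [0.06,-0.3,0,0,-1],
  [0.12,-0.6,0,0,-1],
  [0.184,-0.855,0,0,-1],
])

```text
time: 9.05
tool_pos: [0.5785, -0.0136, 0.357]
tool_rot: [-3.141, 0.001, 1.562]
contact_force: [0.7, 0.4, -0.6]
opening: 0.0126
grip_force: 55.0
```

Request:
jog_arm([
  [0.06,-0.35,-0.1,0,-1],
  [0.12,-0.6,-0.2,0,-1],
  [0.184,-0.855,-0.3,0,-1],
  [0.184,-0.855,-0.3,0,-1],
  [0.184,-0.855,-0.3,0,-1],
  [0.184,-0.855,-0.3,0,-1],
])

```text
time: 9.65
tool_pos: [0.593, -0.0794, 0.3337]
tool_rot: [3.141, -0.0, 1.563]
contact_force: [0.2, -0.3, -1.6]
opening: 0.0131
grip_force: 55.0
```

Run:
```python
from h import *
import pickle
np.set_printoptions(precision=4,suppress=True)
C=cams.calibration("wrist"); s=readout.observe(); im=snap("wrist","w5.png"); pickle.dump((C,s),open('w5.pkl','wb'))
a=snap("side","s5.png"); b=snap("scene","sc5.png")
print(s['tool_pos'],s['tool_rot'],s['contact_force'])
A=cv2.resize(im[40:300,220:420],(461,600),interpolation=cv2.INTER_CUBIC)
B=cv2.resize(a[150:265,270:355],None,fx=3.95,fy=3.95,interpolation=cv2.INTER_CUBIC)[:450]
B=np.vstack([B,np.zeros((600-B.shape[0],B.shape[1],3),np.uint8)])
M=np.hstack([A,B]); print(M.shape); cv2.imwrite('pics/m5.png',M)
```

```text
[ 0.593  -0.0794  0.3337] [ 3.1409 -0.0001  1.5634] [ 0.2029 -0.2767 -1.6298]
(600, 797, 3)
```

View pics/m5.png

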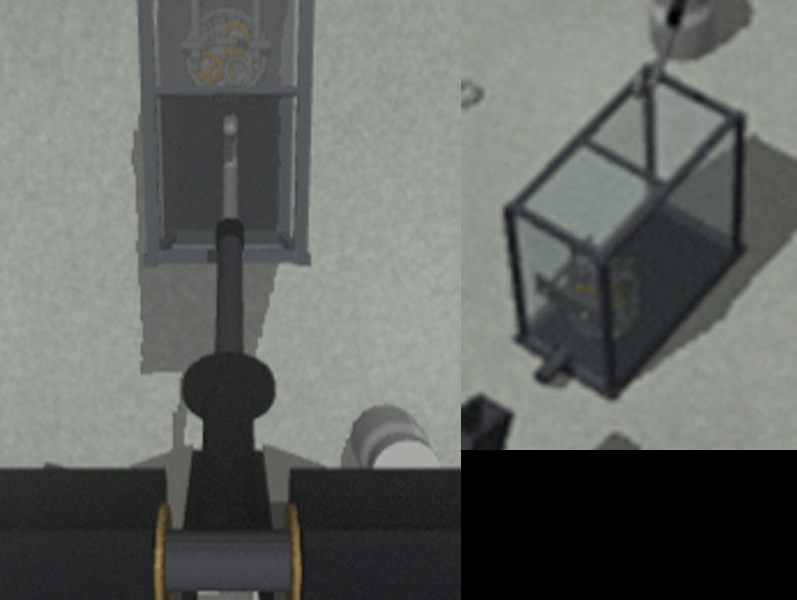

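Run:
```python
from h import *
import pickle
np.set_printoptions(precision=4,suppress=True,linewidth=200)
C,s=pickle.load(open('w5.pkl','rb'))
k=600/260.
f=lambda u,v,z:plane("wrist",(u/k+220-.5,v/k+40-.5),z,C)
for n,a in dict(frontL=(145,264,.162),frontR=(310,264,.162),stripL=(140,97,.162),stripR=(313,97,.162),stripmid=(225,92,.162),floorFL=(164,240,.006),floorFR=(290,240,.006),
  bailL=(181,45,.082),bailR=(269,45,.082),prL=(192,20,.0765),prR=(255,20,.0765),basketLe=(184,48,.056),basketRi=(267,48,.056)).items(): print(n,f(*a))
g=s['tool_pos']+[0,0,.019]; yaw=s['tool_rot'][2]; X=np.array([np.cos(yaw),np.sin(yaw),0]); Z=np.array([0,0,1.]); up=-.5*X+.866*Z; rx=.866*X+.5*Z
o=g-.004*up
F=lambda x,z:o+rx*x/1e3+up*z/1e3
for nm,p in dict(sleeve=F(4.5,-110),bend=F(3.5,-155),b2=F(22,-155),tip=F(22,-145.5),axislow=F(0,-160)).items(): print(nm,p,(proj("wrist",p,C)[0]+.5-[220,40])*k, (proj("side",p)[0]+.5-[270,150])*3.95+[461,0])
print(F(0,-160))
im=cv2.imread('pics/w5.png').mean(2).astype(int)
for r in (75,95,120,140): print(r,im[r,270:365].tolist())
```

```text
frontL [ 0.5493 -0.0459  0.162 ]
frontR [ 0.6358 -0.0465  0.162 ]
stripL [0.5502 0.0355 0.162 ]
stripR [0.635  0.0349 0.162 ]
stripmid [0.5919 0.0375 0.162 ]
floorFL [ 0.5452 -0.0466  0.006 ]
floorFR [ 0.6394 -0.0473  0.006 ]
bailL [0.566  0.0727 0.082 ]
bailR [0.6179 0.0723 0.082 ]
prL [0.5726 0.0871 0.0765]
prR [0.6098 0.0868 0.0765]
basketLe [0.5663 0.0755 0.056 ]
basketRi [0.6182 0.0752 0.056 ]
sleeve [ 0.5935 -0.0185  0.2562] [229.6716 220.1787] [670.5104  25.8433]
bend [0.5937 0.0031 0.2168] [229.381  162.7475] [652.4594  84.5694]
b2 [0.5938 0.0191 0.226 ] [229.5049 120.7477] [638.1352  89.4462]
tip [0.5937 0.0144 0.2343] [229.5651 131.7777] [642.061   77.0179]
axislow [0.5936 0.0026 0.2107] [229.3317 164.3787] [653.076   90.0884]
[0.5936 0.0026 0.2107]
75 [148, 150, 151, 152, 150, 146, 149, 152, 154, 152, 141, 87, 87, 87, 89, 89, 89, 94, 104, 96, 87, 88, 87, 86, 86, 88, 85, 88, 90, 89, 88, 89, 89, 86, 94, 104, 102, 91, 91, 94, 89, 90, 86, 84, 89, 101, 104, 105, 95, 98, 100, 97, 99, 99, 100, 94, 103, 98, 95, 99, 103, 90, 87, 86, 88, 89, 88, 87, 87, 85, 87, 90, 101, 103, 104, 10
[... 626 characters left out ...]
66, 61, 61, 62, 61, 62, 60, 62, 63, 61, 63, 61, 60, 61, 59, 66, 60, 62, 59, 60, 62, 89, 97, 102, 98, 96, 85, 68, 59, 62, 63, 61, 59, 61, 63, 61, 65, 63, 61, 60, 63, 58, 63, 62, 66, 84, 82, 81, 83, 88, 109, 120, 67, 85, 86, 88, 86, 96, 133, 153, 152, 146, 148, 148, 148, 148, 147, 153, 153]
140 [155, 157, 158, 157, 155, 154, 150, 149, 146, 141, 103, 104, 106, 94, 86, 87, 85, 88, 87, 81, 91, 73, 65, 65, 67, 70, 71, 75, 70, 75, 71, 72, 74, 71, 72, 74, 70, 72, 73, 74, 70, 73, 72, 56, 38, 35, 40, 35, 37, 37, 37, 38, 37, 39, 37, 45, 71, 72, 71, 69, 73, 72, 73, 73, 70, 70, 73, 72, 73, 75, 83, 78, 81, 77, 78, 92, 120, 90, 85, 86, 85, 88, 89, 114, 156, 157, 159, 156, 153, 149, 147, 150, 153, 159, 156]
```

Request:
jog_arm([
  [-0.022,0,-0.1,0,-1],
  [-0.022,0,-0.3,0,-1],
  [-0.022,0,-0.5,0,-1],
  [-0.022,0,-0.7,0,-1],
  [-0.022,0,-0.85,0,-1],
  [-0.022,0,-1,0,-1],
  [-0.022,0,-1,0,-1],
  [-0.022,0,-1,0,-1],
])

```text
time: 10.6
tool_pos: [0.5914, -0.0796, 0.2535]
tool_rot: [3.141, 0.0, 1.563]
contact_force: [0.7, -0.5, -0.6]
opening: 0.0129
grip_force: 55.0
```

Request:
jog_arm([
  [0,0,-0.07,0,-1],
  [0,0,-0.07,0,-1],
  [0,0,-0.07,0,-1],
])

```text
time: 10.9
tool_pos: [0.5914, -0.0797, 0.2479]
tool_rot: [3.141, 0.0, 1.563]
contact_force: [0.2, -0.5, -2.4]
opening: 0.013
grip_force: 55.0
```

Request:
jog_arm([
  [0,0.08,-0.12,0,-1],
  [0,0.17,-0.26,0,-1],
  [0,0.26,-0.4,0,-1],
  [0,0.35,-0.54,0,-1],
  [0,0.43,-0.66,0,-1],
  [0,0.51,-0.78,0,-1],
  [0,0.51,-0.78,0,-1],
  [0,0.51,-0.78,0,-1],
])

```text
time: 11.7
tool_pos: [0.5914, -0.0388, 0.1853]
tool_rot: [3.141, 0.0, 1.564]
contact_force: [1.0, -1.5, -0.5]
opening: 0.0133
grip_force: 55.0
```

Run:
```python
from h import *
import pickle
np.set_printoptions(precision=4,suppress=True,linewidth=200)
C=cams.calibration("wrist"); s=readout.observe(); im=snap("wrist","w6.png"); pickle.dump((C,s),open('w6.pkl','wb'))
a=snap("side","s6.png");
print(s['tool_pos'],s['tool_rot'],s['contact_force'])
g=s['tool_pos']+[0,0,.019]; yaw=s['tool_rot'][2]; X=np.array([np.cos(yaw),np.sin(yaw),0]); Z=np.array([0,0,1.]); up=-.5*X+.866*Z; rx=.866*X+.5*Z
o=g-.004*up
F=lambda x,z:o+rx*x/1e3+up*z/1e3
bail=np.array([.592,.0735,.094])
print('B0',F(0,-160))
for nm,p in dict(sleeve=F(4.5,-110),bend=F(3.5,-155),b2=F(25.5,-155),tip=F(22,-145.5),bail=bail,shL=bail+[-.025,0,-.012],shR=bail+[.025,0,-.012],edge=np.array([.592,.035,.162])).items(): print(nm,p,(proj("wrist",p,C)[0]+.5-[260,40])*4, (proj("side",p)[0]+.5-[270,150])*5+[480,0])
A=cv2.resize(im[40:190,260:380],None,fx=4,fy=4,interpolation=cv2.INTER_CUBIC)
B=cv2.resize(a[150:270,270:334],None,fx=5,fy=5,interpolation=cv2.INTER_CUBIC)
M=np.hstack([A,B]); print(M.shape); cv2.imwrite('pics/m6.png',M)
```

```text
[ 0.5914 -0.0388  0.1853] [3.1415 0.0002 1.5637] [ 1.0157 -1.5368 -0.5305]
B0 [0.592  0.0432 0.0623]
sleeve [0.5918 0.0221 0.1078] [238.3141 381.45  ] [708.7551 257.0187]
bend [0.592  0.0437 0.0683] [237.8789 281.8661] [688.0122 323.0013]
b2 [0.5921 0.0628 0.0793] [238.1238 194.4756] [667.4613 332.6832]
tip [0.5921 0.055  0.0858] [238.1734 228.1871] [675.2885 317.1376]
bail [0.592  0.0735 0.094 ] [237.5318 135.1837] [655.3471 329.3915]
shL [0.567  0.0735 0.082 ] [127.2262 143.6452] [691.1712 362.4988]
shR [0.617  0.0735 0.082 ] [347.5617 142.1354] [621.6797 321.9678]
edge [0.592 0.035 0.162] [239.9844 322.0846] [692.505  210.0357]
(600, 800, 3)
```

View pics/m6.png

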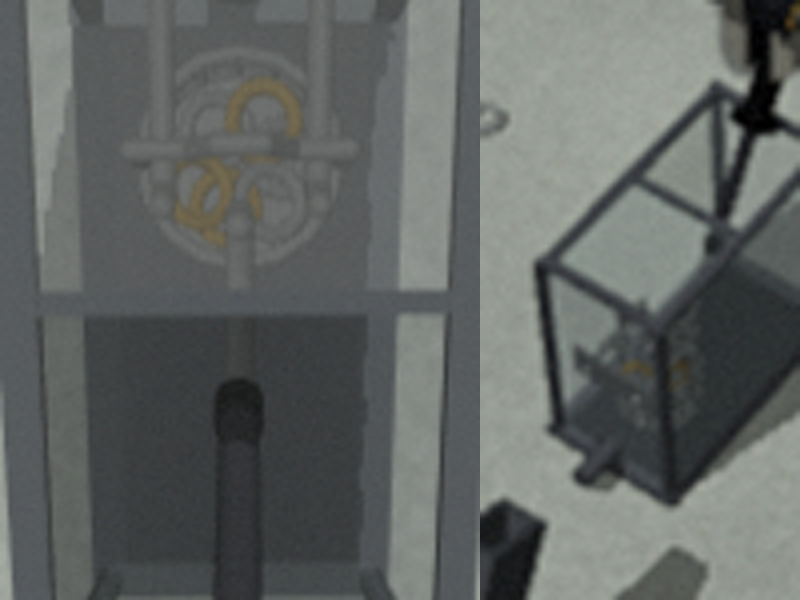

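Request:
jog_arm([
  [0,0.06,0,0,-1],
  [0,0.12,0,0,-1],
  [0,0.18,0,0,-1],
  [0,0.24,0,0,-1],
  [0,0.29,0,0,-1],
  [0,0.33,0,0,-1],
  [0,0.33,0,0,-1],
  [0,0.33,0,0,-1],
])

```text
time: 12.6
tool_pos: [0.5914, -0.0125, 0.1855]
tool_rot: [3.141, 0.0, 1.563]
contact_force: [-0.1, -0.4, 1.2]
opening: 0.0131
grip_force: 55.0
```

Request:
jog_arm([
  [0,0,0.05,0,-1],
  [0,0,0.1,0,-1],
  [0,0,0.15,0,-1],
  [0,0,0.2,0,-1],
  [0,0,0.22,0,-1],
  [0,0,0.22,0,-1],
  [0,0,0.22,0,-1],
])

```text
time: 13.3
tool_pos: [0.5912, -0.0124, 0.2028]
tool_rot: [-3.141, -0.0, 1.563]
contact_force: [-0.0, -0.9, -1.3]
opening: 0.0129
grip_force: 55.0
```

```bash
cat > st.py <<'E'
from h import *
np.set_printoptions(precision=4,suppress=True,linewidth=200)
s=readout.observe(); g=s['tool_pos']+[0,0,.019]; yaw=s['tool_rot'][2]; X=np.array([np.cos(yaw),np.sin(yaw),0]); Z=np.array([0,0,1.]); up=-.5*X+.866*Z
print(s['time'],'tcp',s['tool_pos'],'rot',s['tool_rot'],'F',s['contact_force'],'T',s['torque'],'B0',g-.164*up)
E
python3 st.py
python3 - <<'E'
from h import *
im=cams.read_camera("wrist"); cv2.imwrite('pics/w7.png',im)
g=cv2.cvtColor(im,cv2.COLOR_BGR2GRAY); p=cv2.cvtColor(cv2.imread('pics/w6.png'),cv2.COLOR_BGR2GRAY)
E
```

```text
13.3 tcp [ 0.5912 -0.0124  0.2028] rot [-3.1415 -0.      1.5633] F [-0.0165 -0.9338 -1.3363] T [-0.0554 -0.1129 -0.0047] B0 [0.5918 0.0696 0.0798]
```

Request:
jog_arm([
  [0,-0.03,0,0,-1],
  [0,-0.06,0,0,-1],
  [0,-0.08,0,0,-1],
  [0,-0.1,0,0,-1],
  [0,-0.115,0,0,-1],
  [0,-0.13,0,0,-1],
  [0,-0.145,0,0,-1],
  [0,-0.155,0,0,-1],
  [0,-0.155,0,0,-1],
])

```text
time: 14.25
tool_pos: [0.5913, -0.0249, 0.2029]
tool_rot: [3.141, -0.0, 1.563]
contact_force: [-0.0, 0.7, -2.3]
opening: 0.0132
grip_force: 55.0
```

```bash
python3 st.py
python3 - <<'E'
from h import *
im=cams.read_camera("wrist"); cv2.imwrite('pics/w8.png',im); C=cams.calibration("wrist")
import pickle; pickle.dump(C,open('w8.pkl','wb'))
g=im.mean(2)
# shoulder bar rows: bright bar at |dx| 18..25mm of bail, look at column profiles
for y in (.058,.064,.07,.076):
    print(y,[proj("wrist",[.592+dx,y,.082],C)[0].round(1).tolist() for dx in(-.0245,.0245)])
for dx in(-.0235,-.0215,.0215,.0235):
    uv=proj("wrist",[[.5922+dx,y,.082] for y in np.arange(.046,.09,.002)],C).astype(np.float32)
    print(dx,cv2.remap(g.astype(np.float32),uv[:,0],uv[:,1],1).ravel().astype(int))
E
```

```text
14.25 tcp [ 0.5913 -0.0249  0.2029] rot [ 3.1415 -0.0001  1.5632] F [-0.0124  0.7187 -2.3492] T [ 0.2756 -0.0861  0.0506] B0 [0.5919 0.0571 0.0799]
0.058 [[294.4, 110.0], [343.7, 109.6]]
0.064 [[294.2, 103.6], [343.8, 103.3]]
0.07 [[294.0, 97.2], [343.9, 96.8]]
0.076 [[293.9, 90.7], [344.0, 90.3]]
-0.0235 [ 89  90  89  89  89  90  90  90  89  90  89  91  94 107  93  86  90  92
  91  91  90  90]
-0.0215 [ 89  89  90  89  90  89  89  90  89  89  96 102  94 107  91  88 105 106
 103  99  91  91]
0.0215 [ 89  88  88  87  89  89  89  88  87  88  97 100  95 106  91  87  96  96
  99  95  91  91]
0.0235 [ 86  89  88  90  90  91  89  90  91  90  89  87  95 105  92  87  95  93
  91  89  91  89]
```

Run:
```python
from h import *
import pickle
C8=pickle.load(open('w8.pkl','rb')); C7=dict(C8); T=np.array(C8["world_from_camera"]).copy(); T[1,3]+=.0125; C7["world_from_camera"]=T
C6=pickle.load(open('w6.pkl','rb'))[0]
for nm,f,C in(("w6","w6.png",C6),("w7","w7.png",C7),("w8","w8.png",C8)):
    g=cv2.imread('pics/'+f).mean(2).astype(np.float32)
    for z,dxs in((.082,(-.0225,.0225)),(.094,(-.006,-.0045,.0045,.006)),(.056,(-.012,-.009,.009,.012))):
      for dx in dxs:
        ys=np.arange(.036,.1,.002)
        uv=proj("wrist",[[.5922+dx,y,z] for y in ys],C).astype(np.float32)
        print(nm,z,dx,cv2.remap(g,uv[:,0],uv[:,1],1).ravel().astype(int))
```

```text
w6 0.082 -0.0225 [ 77  87  88  89  90  90  90  91  90  90  91  89  90  88  97  97  89  90
 105  99  94  94  91  90  92  91  92  91  89  91  90 101]
w6 0.082 0.0225 [ 79  87  89  90  90  90  90  90  90  90  92  91  90  93 100 102  91  91
 107  99 101  97  87  92  91  91  91  90  92  91  91  95]
w6 0.094 -0.006 [ 77  88  88  89  90  90 105 102  97  93  93  96 109 101  93  92  95  90
 101 100 110 107  98 103  97  96 102  99  90  91  91  91]
w6 0.094 -0.0045 [ 75  87  88  89  91  89 105  96  97  95  93  96 101 106  91  98  93  94
 107 100 110 109  99 102 100  95  98 100  91  90  91  89]
w6 0.094 0.0045 [ 76  89  87  88  88  90 106 104  99 103  94  93  96  92 100  98  98  95
 108  98 106 109 110  92  98  97  98 101  91  90 102 103]
w6 0.094 0.006 [ 75  88  87  90  88  88 102 104  99 100 105 107 106  99 104  96  97  92
 105  96 100 109 111  94  98  97 101  98  92  88 103 107]
w6 0.056 -0.012 [ 78  87  86  89  90  89  90  91 106 101 103  94  92  95 100 108 109 108
  91  90  94  95 102 105 104 103  97  95  99 105  91  90]
w6 0.056 -0.009 [ 78  86  89  89  88  87  88 107 101 102  89  93  92  
[... 2606 characters left out ...]
  88  88  88  88  89 104  97  95  99  99 104 100  95 101
  89 100  96 100 100  99 102 102  97  98  93 102  95  90]
w8 0.056 -0.012 [ 85  88  87  88  90  90  88  89  88  91 102  98  97  97  93  91  94  95
  90  95  95  95  93  94 105 101 100 101 103  97  96 104]
w8 0.056 -0.009 [ 85  88  88  89  87  87  87  87  90  98  99  91  98  96  93  93  92  88
  92  93  93  92  93  94 102 106 106 105  95 102 100  94]
w8 0.056 0.009 [ 85  87  88  88  88  88  88  88  89 103 102  95  97 100 103 103 105  91
  89  87  95  96  95  97 104  97 101  99 100  96  95  94]
w8 0.056 0.012 [ 85  89  88  89  88  89  89  87  89  90 104 101  92 102 100 102 104  96
  84  87  93  97  91  95  94  93  96  94  99  97  95 104]
```

Request:
jog_arm([
  [0,0.02,0,0,-1],
  [0,0.04,0,0,-1],
  [0,0.06,0,0,-1],
  [0,0.08,0,0,-1],
  [0,0.09,0,0,-1],
  [0,0.09,0,0,-1],
  [0,0.09,0,0,-1],
  [0,0.09,0,0,-1],
  [0,0.09,0,0,-1],
])

```text
time: 15.2
tool_pos: [0.5913, -0.0178, 0.2028]
tool_rot: [3.142, 0.0, 1.563]
contact_force: [0.5, 0.8, -1.6]
opening: 0.013
grip_force: 55.0
```

Request:
jog_arm([
  [0,0,0.02,0,-1],
  [0,0,0.035,0,-1],
  [0,0,0.05,0,-1],
  [0,0,0.065,0,-1],
  [0,0,0.08,0,-1],
  [0,0,0.09,0,-1],
  [0,0,0.1,0,-1],
  [0,0,0.1,0,-1],
  [0,0,0.1,0,-1],
  [0,0,0.1,0,-1],
])

```text
time: 16.2
tool_pos: [0.5913, -0.0177, 0.2108]
tool_rot: [-3.142, -0.0, 1.563]
contact_force: [-0.3, -0.2, -2.1]
opening: 0.0131
grip_force: 55.0
```

```bash
cat > bk.py <<'E'
from h import *
import sys
C=cams.calibration("wrist"); im=cams.read_camera("wrist"); cv2.imwrite('pics/%s.png'%sys.argv[1],im); g=im.mean(2).astype(np.float32)
ys=np.arange(.036,.1,.002)
for z,dxs in((.082,(-.0225,.0225)),(.094,(-.006,.006)),(.056,(-.012,.012))):
  for dx in dxs:
    uv=proj("wrist",[[.5922+dx,y,z] for y in ys],C).astype(np.float32)
    print(z,dx,cv2.remap(g,uv[:,0],uv[:,1],1).ravel().astype(int))
E
python3 st.py; python3 bk.py w9
```

```text
16.2 tcp [ 0.5913 -0.0177  0.2108] rot [-3.1416 -0.      1.5633] F [-0.3309 -0.1885 -2.1175] T [-0.1032 -0.0661  0.0094] B0 [0.5919 0.0643 0.0878]
0.082 -0.0225 [ 87  88  90  89  88  88  89  88  88  89  89  89  89  92  95  94 100  89
 104 100  98  94  90  89  91  91  88  90  90  89  90  90]
0.082 0.0225 [ 88  88  88  88  87  88  88  88  87  88  89  89  88  92  95 102 101  91
 104  98 102  99  93  89  89  88  89  90  89  89  88  89]
0.094 -0.006 [ 69  71  84  88  89  87  87 103 101  97  94  91  92 108 109  95  91  89
  98  95 110 107 109  98 101 103  98  97  99  91  91  88]
0.094 0.006 [ 74  77  88  87  87  88  87 103 100  97 100 102 102 100  99 101  95  93
 100  94  96 101 104 108 100  98  92  99  98  89  89  90]
0.056 -0.012 [ 87  87  86  89  87  88  88  94 106 100 102  94  91  93  98 104 107 106
  91  91  96 103 101 103 104 102  97  92 100 100  90  90]
0.056 0.012 [ 86  87  88  89  87  88  88  97 104  89 101 100 106 106  99 100 100  97
  83  86  88  91  92  91  95  99  96  93 100 104  91  89]
```

Request:
jog_arm([
  [0,-0.005,0.01,0,-1],
  [0,-0.01,0.02,0,-1],
  [0,-0.015,0.03,0,-1],
  [0,-0.02,0.04,0,-1],
  [0,-0.025,0.05,0,-1],
  [0,-0.025,0.05,0,-1],
  [0,-0.025,0.05,0,-1],
])

```text
time: 16.95
tool_pos: [0.5913, -0.0198, 0.2148]
tool_rot: [3.142, 0.0, 1.563]
contact_force: [0.8, -0.6, -3.4]
opening: 0.0132
grip_force: 55.0
```

```bash
python3 st.py; python3 bk.py w10
```

```text
16.95 tcp [ 0.5913 -0.0198  0.2148] rot [3.1416 0.0001 1.5632] F [ 0.7783 -0.5888 -3.4446] T [-0.1904 -0.105   0.0463] B0 [0.5919 0.0622 0.0918]
0.082 -0.0225 [ 84  87  87  89  88  88  88  89  89  89  88  89 101  93  98 101 104  94
 102  98  92  93  88  89  91  90  90  91  90  92  90  90]
0.082 0.0225 [ 83  89  89  88  87  89  89  88  87  87  87  86  92  98  95  99 104  95
 103  97  93  90  89  88  90  90  89  89  89  89  90  90]
0.094 -0.006 [ 83  88  87  88  87  96  99  98  98  94  92  97 103 105  94  97  93  95
 106 108 108 107  99 100 102  97 104  93  90  90  89  90]
0.094 0.006 [ 84  88  88  87  86  98 100  94  97  98 103 104 106  97  96 101  96  96
 101  94 101 102 106  95  98  98 105  93  90  89  91  90]
0.056 -0.012 [ 87  88  87  87  88  92 102  98  96  96  92  90  96  95  98  91  94  91
  93 103 100  97  97 104 101 104  95 105  93  88  91  89]
0.056 0.012 [ 88  86  88  88  87  91 103  99  95 100 100 102 104  97  97  84  85  84
  91  96  93  90  95  94  98  95  95 104  93  89  90  91]
```

Request:
jog_arm([
  [0,-0.006,0.015,0,-1],
  [0,-0.012,0.03,0,-1],
  [0,-0.018,0.045,0,-1],
  [0,-0.024,0.06,0,-1],
  [0,-0.03,0.075,0,-1],
  [0,-0.036,0.09,0,-1],
  [0,-0.042,0.105,0,-1],
  [0,-0.05,0.12,0,-1],
  [0,-0.05,0.12,0,-1],
  [0,-0.05,0.12,0,-1],
])

```text
time: 18.0
tool_pos: [0.5913, -0.0237, 0.2245]
tool_rot: [3.141, 0.0, 1.563]
contact_force: [0.1, 0.2, -3.4]
opening: 0.0132
grip_force: 55.0
```

```bash
python3 st.py; python3 bk.py w11
python3 - <<'E'
from h import *
a=cv2.imread('pics/w11.png')[20:180,255:385]; s=cams.read_camera("side"); cv2.imwrite('pics/s11.png',s)
A=cv2.resize(a,None,fx=3.7,fy=3.7,interpolation=2); B=cv2.resize(s[160:280,275:338],None,fx=4.93,fy=4.93,interpolation=2)[:592]
A=A[:min(len(A),len(B))];B=B[:len(A)]; cv2.imwrite('pics/m11.png',np.hstack([A,B])); print(A.shape,B.shape)
E
```

```text
18.0 tcp [ 0.5913 -0.0237  0.2245] rot [3.1415 0.     1.5633] F [ 0.059   0.1878 -3.3766] T [-0.2461 -0.0672  0.0047] B0 [0.5919 0.0583 0.1015]
0.082 -0.0225 [ 85  88  90  90  88  89  88  91  94 102 104  97 103 102 102 102 101  95
  89  90  90  89  90  90  90  91  89  90  91  91  91  91]
0.082 0.0225 [ 85  87  87  87  88  87  88  91 101 103 104 100 102 100 103 103 101  99
  92  89  89  90  90  89  90  89  89  89  88  88  90  90]
0.094 -0.006 [ 85  92 103  98  99  93  91  94 104 106  99  91  98  93 107 108 108 108
 107  99 102 105  94 104  89  90  90  89  90  91  91  92]
0.094 0.006 [ 87  96 104  98  97  98 103 101 102 100 103  93 102  98  98  94 100 100
 108 104  96  94  93 102  89  91  90  88  90  88  90  90]
0.056 -0.012 [ 88  90 105  96  97  95  94  89  97  97  99 101  92  92  90  99 101  99
  99 103 102 101  91 101  99  90  91  90  88  89  90  90]
0.056 0.012 [ 85  94 104  93  94 100  98 104 104  97  97  94  83  85  90  96  96  91
  95  95  98  96  91 100 102  91  89  88  89  88  91  90]
(592, 481, 3) (592, 311, 3)
```

Request:
jog_arm([
  [0,-0.02,0.03,0,-1],
  [0,-0.04,0.06,0,-1],
  [0,-0.07,0.08,0,-1],
  [0,-0.11,0.08,0,-1],
  [0,-0.16,0.08,0,-1],
  [0,-0.22,0.08,0,-1],
  [0,-0.28,0.08,0,-1],
  [0,-0.34,0.08,0,-1],
  [0,-0.4,0.08,0,-1],
  [0,-0.45,0.08,0,-1],
  [0,-0.49,0.08,0,-1],
  [0,-0.51,0.08,0,-1],
])

```text
time: 19.3
tool_pos: [0.5913, -0.0649, 0.2309]
tool_rot: [3.142, 0.0, 1.563]
contact_force: [0.4, 0.4, -4.0]
opening: 0.0129
grip_force: 55.0
```

```bash
python3 st.py
python3 - <<'E'
from h import *
C=cams.calibration("wrist"); im=cams.read_camera("wrist"); cv2.imwrite('pics/w12.png',im); g=im.mean(2).astype(np.float32)
ys=np.arange(-.03,.06,.003)
print(ys[0],ys[-1])
for z,dxs in((.097,(-.0225,.0225)),(.071,(-.015,-.012,.012,.015))):
  for dx in dxs:
    uv=proj("wrist",[[.5922+dx,y,z] for y in ys],C).astype(np.float32)
    print(z,dx,cv2.remap(g,uv[:,0],uv[:,1],1).ravel().astype(int))
E
```

```text
19.3 tcp [ 0.5913 -0.0649  0.2309] rot [3.1415 0.0001 1.563 ] F [ 0.4316  0.4475 -3.9529] T [-0.2466 -0.1057  0.0273] B0 [0.5919 0.0171 0.1078]
-0.03 0.05699999999999998
0.097 -0.0225 [72 60 60 60 63 60 60 59 61 61 61 60 60 64 73 77 74 71 73 64 62 60 62 62
 62 86 88 88 89 88]
0.097 0.0225 [71 59 60 60 58 61 60 60 60 61 58 58 61 60 69 73 77 72 70 68 61 60 62 61
 60 89 89 89 88 87]
0.071 -0.015 [60 60 59 58 59 61 62 60 59 59 80 71 69 67 82 81 71 76 76 79 78 77 66 76
 61 62 86 89 89 86]
0.071 -0.012 [59 60 60 62 59 60 59 59 58 74 72 75 67 71 71 77 61 64 77 72 75 76 69 75
 68 64 87 87 88 89]
0.071 0.012 [58 57 59 60 60 59 59 58 61 73 69 73 73 79 67 76 56 57 71 67 68 71 59 77
 66 64 90 88 90 86]
0.071 0.015 [60 57 58 60 59 59 59 57 58 59 78 63 74 77 79 71 64 65 69 66 68 69 72 73
 61 64 86 88 87 87]
```

Request:
jog_arm([
  [0,-0.03,0.02,0,-1],
  [0,-0.07,0.06,0,-1],
  [0,-0.12,0.11,0,-1],
  [0,-0.17,0.16,0,-1],
  [0,-0.22,0.21,0,-1],
  [0,-0.26,0.25,0,-1],
  [0,-0.29,0.28,0,-1],
  [0,-0.29,0.28,0,-1],
])

```text
time: 20.15
tool_pos: [0.5914, -0.0881, 0.2537]
tool_rot: [3.141, 0.0, 1.563]
contact_force: [-0.3, 0.5, -3.9]
opening: 0.0131
grip_force: 55.0
```

Request:
jog_arm([
  [0,0,0.04,0,-1],
  [0,0,0.1,0,-1],
  [0,0,0.18,0,-1],
  [0,0,0.27,0,-1],
  [0,0,0.36,0,-1],
  [0,0,0.46,0,-1],
  [0,0,0.56,0,-1],
  [0,0,0.66,0,-1],
  [0,0,0.76,0,-1],
  [0,0,0.86,0,-1],
  [0,0,0.94,0,-1],
  [0,0,1,0,-1],
])

```text
time: 21.35
tool_pos: [0.5914, -0.0877, 0.334]
tool_rot: [3.141, 0.0, 1.563]
contact_force: [-0.1, -0.2, -4.9]
opening: 0.0132
grip_force: 55.0
```

Request:
jog_arm([
  [0,0,0.06,0,-1],
  [0,0,0.14,0,-1],
  [0,0,0.22,0,-1],
  [0,0,0.3,0,-1],
  [0,0,0.38,0,-1],
  [0,0,0.46,0,-1],
  [0,0,0.53,0,-1],
  [0,0,0.57,0,-1],
  [0,0,0.57,0,-1],
])

```text
time: 22.25
tool_pos: [0.5914, -0.0877, 0.3794]
tool_rot: [3.141, 0.0, 1.563]
contact_force: [0.8, -1.0, -4.1]
opening: 0.0127
grip_force: 55.0
```

```bash
python3 st.py
python3 - <<'E'
from h import *
C=cams.calibration("wrist"); im=cams.read_camera("wrist"); cv2.imwrite('pics/w13.png',im)
sc=cams.read_camera("scene"); cv2.imwrite('pics/sc13.png',sc)
# tray: corners in initial scene/side pictures (dark slats)
for n,b in(("scene",(180,245,255,315)),("side",(370,145,435,195))):
    a=cv2.imread('pics/%s0.png'%n); x0,y0,x1,y1=b; c=a[y0:y1,x0:x1]; g=cv2.GaussianBlur(cv2.cvtColor(c,6),(0,0),2.5)
    m=(g<118).astype(np.uint8); k=cv2.findContours(m,0,2)[0]; k=max(k,key=cv2.contourArea); r=cv2.minAreaRect(k); q=cv2.approxPolyDP(cv2.convexHull(k),6,True)[:,0]+[x0,y0]
    print(n,cv2.contourArea(k),q.tolist()); P=np.array([plane(n,p+0.,.012) for p in q]); print(P.round(4).tolist(),P.mean(0))
    M=cv2.moments(k); print('centroid',plane(n,(M['m10']/M['m00']+x0,M['m01']/M['m00']+y0),.008))
E
```

```text
22.25 tcp [ 0.5914 -0.0877  0.3794] rot [3.1406 0.0002 1.5633] F [ 0.7741 -0.9794 -4.1171] T [-0.3227 -0.0845 -0.0106] B0 [ 0.592  -0.0057  0.2564]
scene 91.0 [[240, 288], [219, 259], [225, 254]]
[[0.5537, -0.2857, 0.012], [0.4422, -0.2672, 0.012], [0.4437, -0.245, 0.012]] [ 0.47987335 -0.26597474  0.012     ]
centroid [ 0.49712853 -0.26350402  0.008     ]
side 1380.0 [[405, 150], [430, 175], [401, 193], [375, 166]]
[[0.523, -0.3963, 0.012], [0.3997, -0.3431, 0.012], [0.4379, -0.2221, 0.012], [0.5667, -0.274, 0.012]] [ 0.48183399 -0.30885909  0.012     ]
centroid [ 0.48310662 -0.31047229  0.008     ]
```

Request:
jog_arm([
  [-0.004,-0.01,0,0,-1],
  [-0.011,-0.03,0,0,-1],
  [-0.025,-0.07,0,0,-1],
  [-0.046,-0.13,0,0,-1],
  [-0.07,-0.2,0,0,-1],
  [-0.103,-0.29,0,0,-1],
  [-0.139,-0.39,0,0,-1],
  [-0.174,-0.49,0,0,-1],
  [-0.21,-0.59,0,0,-1],
  [-0.246,-0.69,0,0,-1],
  [-0.281,-0.79,0,0,-1],
  [-0.317,-0.89,0,0,-1],
])

```text
time: 23.55
tool_pos: [0.5657, -0.1596, 0.3789]
tool_rot: [3.141, 0.0, 1.563]
contact_force: [-1.1, 1.0, -4.0]
opening: 0.013
grip_force: 55.0
```

Request:
jog_arm([
  [-0.036,-0.1,0,0,-1],
  [-0.071,-0.2,0,0,-1],
  [-0.107,-0.3,0,0,-1],
  [-0.142,-0.4,0,0,-1],
  [-0.178,-0.5,0,0,-1],
  [-0.214,-0.6,0,0,-1],
  [-0.249,-0.7,0,0,-1],
  [-0.285,-0.8,0,0,-1],
  [-0.32,-0.9,0,0,-1],
  [-0.356,-1,0,0,-1],
])

```text
time: 24.55
tool_pos: [0.5372, -0.2395, 0.3789]
tool_rot: [3.141, 0.0, 1.563]
contact_force: [-0.5, 0.3, -4.1]
opening: 0.013
grip_force: 55.0
```

Request:
jog_arm([
  [-0.036,-0.1,0,0,-1],
  [-0.071,-0.2,0,0,-1],
  [-0.107,-0.3,0,0,-1],
  [-0.142,-0.4,0,0,-1],
  [-0.178,-0.5,0,0,-1],
  [-0.214,-0.6,0,0,-1],
  [-0.249,-0.7,0,0,-1],
  [-0.285,-0.8,0,0,-1],
  [-0.32,-0.9,0,0,-1],
  [-0.356,-1,0,0,-1],
])

```text
time: 25.55
tool_pos: [0.5087, -0.3195, 0.3789]
tool_rot: [3.141, 0.0, 1.563]
contact_force: [0.3, 0.7, -4.8]
opening: 0.0129
grip_force: 55.0
```

Request:
jog_arm([
  [-0.036,-0.1,0,0,-1],
  [-0.071,-0.2,0,0,-1],
  [-0.107,-0.3,0,0,-1],
  [-0.142,-0.4,0,0,-1],
  [-0.175,-0.49,0,0,-1],
  [-0.207,-0.58,0,0,-1],
  [-0.235,-0.66,0,0,-1],
  [-0.264,-0.74,0,0,-1],
  [-0.289,-0.81,0,0,-1],
  [-0.31,-0.87,0,0,-1],
  [-0.328,-0.92,0,0,-1],
  [-0.342,-0.96,0,0,-1],
])

```text
time: 26.75
tool_pos: [0.4815, -0.396, 0.3789]
tool_rot: [3.142, -0.0, 1.563]
contact_force: [-0.1, 0.9, -3.7]
opening: 0.0131
grip_force: 55.0
```

```bash
python3 st.py
```

```text
26.75 tcp [ 0.4815 -0.396   0.3789] rot [ 3.1415 -0.0001  1.5633] F [-0.1216  0.8654 -3.7256] T [-0.2667 -0.1012 -0.0031] B0 [ 0.4821 -0.314   0.2558]
```

Request:
jog_arm([
  [0,0,-0.03,0,-1],
  [0,0,-0.09,0,-1],
  [0,0,-0.18,0,-1],
  [0,0,-0.28,0,-1],
  [0,0,-0.38,0,-1],
  [0,0,-0.48,0,-1],
  [0,0,-0.58,0,-1],
  [0,0,-0.68,0,-1],
  [0,0,-0.78,0,-1],
  [0,0,-0.88,0,-1],
  [0,0,-1,0,-1],
])

```text
time: 27.85
tool_pos: [0.4817, -0.3957, 0.2984]
tool_rot: [3.141, 0.0, 1.563]
contact_force: [0.8, -0.4, -4.1]
opening: 0.013
grip_force: 55.0
```

Request:
jog_arm([
  [0,0,-0.1,0,-1],
  [0,0,-0.2,0,-1],
  [0,0,-0.3,0,-1],
  [0,0,-0.4,0,-1],
  [0,0,-0.5,0,-1],
  [0,0,-0.6,0,-1],
  [0,0,-0.7,0,-1],
  [0,0,-0.8,0,-1],
  [0,0,-0.88,0,-1],
  [0,0,-0.94,0,-1],
  [0,0,-1,0,-1],
  [0,0,-1,0,-1],
])

```text
time: 29.05
tool_pos: [0.4814, -0.3955, 0.2181]
tool_rot: [-3.141, -0.001, 1.563]
contact_force: [0.1, 0.1, -4.1]
opening: 0.0129
grip_force: 55.0
```

```bash
cat > tr.py <<'E'
from h import *
import sys
C=cams.calibration("wrist"); im=cams.read_camera("wrist"); cv2.imwrite('pics/%s.png'%sys.argv[1],im)
a=cams.read_camera("side"); cv2.imwrite('pics/%ss.png'%sys.argv[1],a)
E
python3 tr.py w14; python3 st.py
```

```text
29.15 tcp [ 0.4817 -0.3957  0.2191] rot [3.1412 0.0002 1.5633] F [ 0.0755  0.6266 -3.9221] T [-0.2892 -0.0932 -0.0205] B0 [ 0.4823 -0.3137  0.096 ]
```

Request:
jog_arm([
  [0,0,-0.05,0,-1],
  [0,0,-0.1,0,-1],
  [0,0,-0.15,0,-1],
  [0,0,-0.19,0,-1],
  [0,0,-0.22,0,-1],
  [0,0,-0.22,0,-1],
])

```text
time: 29.75
tool_pos: [0.4815, -0.3955, 0.2008]
tool_rot: [-3.141, -0.001, 1.563]
contact_force: [0.5, -0.4, -3.1]
opening: 0.0129
grip_force: 55.0
```

Request:
jog_arm([
  [0,0,-0.015,0,-1],
  [0,0,-0.03,0,-1],
  [0,0,-0.045,0,-1],
  [0,0,-0.06,0,-1],
  [0,0,-0.06,0,-1],
  [0,0,-0.06,0,-1],
])

```text
time: 30.35
tool_pos: [0.4817, -0.3957, 0.1967]
tool_rot: [3.141, 0.0, 1.563]
contact_force: [0.4, -0.1, -1.8]
opening: 0.0127
grip_force: 55.0
```

Request:
jog_arm([
  [0,0,-0.015,0,-1],
  [0,0,-0.03,0,-1],
  [0,0,-0.045,0,-1],
  [0,0,-0.06,0,-1],
  [0,0,-0.06,0,-1],
  [0,0,-0.06,0,-1],
])

```text
time: 30.95
tool_pos: [0.4816, -0.3957, 0.1916]
tool_rot: [3.142, -0.0, 1.563]
contact_force: [0.5, -0.4, -1.8]
opening: 0.013
grip_force: 55.0
```

```bash
python3 tr.py w15; python3 st.py
```

```text
31.05 tcp [ 0.4817 -0.3957  0.1918] rot [3.1414 0.0001 1.5633] F [-0.065  -0.1255 -1.0644] T [-0.1012 -0.0949  0.0565] B0 [ 0.4823 -0.3137  0.0687]
```

Run:
```python
from h import *
for f in("w4","w5","w6","w9","w13","w15"):
    g=cv2.imread('pics/%s.png'%f).mean(2).astype(int); print(f,g[80:150,319].tolist())
C=cams.calibration("wrist")
# basket rim / standing check: side view before/after diff not needed; find hook-bail in wrist
```

```text
w4 [68, 69, 69, 59, 53, 50, 56, 55, 51, 71, 95, 99, 102, 112, 124, 125, 114, 102, 87, 72, 71, 77, 77, 77, 77, 78, 78, 77, 76, 106, 124, 117, 107, 101, 102, 101, 101, 102, 102, 102, 101, 102, 103, 103, 101, 100, 103, 101, 103, 100, 101, 100, 103, 101, 75, 44, 46, 46, 46, 43, 44, 50, 59, 60, 60, 61, 62, 58, 59, 60]
w5 [77, 67, 62, 65, 63, 59, 62, 64, 61, 65, 87, 101, 102, 113, 124, 122, 114, 101, 84, 67, 68, 76, 76, 73, 73, 75, 77, 73, 78, 79, 108, 118, 104, 101, 99, 101, 101, 101, 99, 101, 102, 102, 100, 101, 101, 99, 101, 102, 101, 102, 102, 102, 101, 100, 74, 36, 37, 41, 38, 38, 37, 47, 52, 54, 57, 54, 58, 55, 56, 56]
w6 [98, 93, 91, 92, 93, 96, 102, 104, 103, 102, 92, 94, 92, 97, 104, 107, 108, 102, 100, 92, 97, 102, 102, 101, 99, 101, 101, 101, 102, 105, 103, 102, 92, 85, 85, 87, 89, 88, 81, 69, 65, 64, 65, 63, 64, 63, 63, 63, 64, 62, 65, 63, 64, 64, 50, 31, 32, 31, 27, 29, 32, 33, 36, 36, 39, 40, 39, 39, 37, 35]
w9 [105, 98, 90, 87, 95, 103, 107, 101, 98, 96, 92, 90, 89, 95, 102, 106, 107, 102, 96, 90, 93, 102, 104, 102, 93, 96, 100, 101, 101, 100, 105, 101, 92, 90, 89, 91, 89, 90, 92, 91, 91, 91, 90, 89, 91, 90, 92, 91, 91, 93, 91, 91, 89, 90, 75, 58, 57, 57, 61, 56, 62, 77, 84, 86, 84, 85, 67, 43, 40, 37]
w13 [64, 66, 63, 68, 107, 124, 105, 80, 70, 84, 94, 91, 80, 82, 94, 94, 97, 100, 100, 107, 119, 126, 125, 114, 102, 79, 69, 75, 84, 83, 75, 72, 76, 78, 81, 89, 112, 126, 113, 104, 100, 102, 100, 101, 102, 101, 99, 100, 100, 101, 103, 102, 103, 99, 102, 101, 102, 102, 101, 75, 42, 38, 42, 40, 38, 42, 53, 59, 58, 59]
w15 [66, 103, 123, 132, 128, 94, 73, 69, 87, 97, 101, 103, 102, 113, 128, 129, 117, 103, 87, 71, 73, 76, 78, 69, 96, 128, 131, 114, 90, 75, 76, 75, 69, 69, 87, 102, 104, 104, 101, 104, 102, 102, 102, 99, 104, 104, 102, 104, 102, 101, 101, 104, 104, 103, 75, 42, 40, 42, 41, 44, 43, 48, 56, 59, 56, 60, 58, 61, 59, 62]
```

Run:
```python
from h import *
C=cams.calibration("wrist"); print(plane("wrist",(319.5,105.5),.0795,C), plane("wrist",(319.5,83),.040,C))
g=cv2.imread('pics/w15.png').mean(2).astype(np.float32)
ys=np.arange(-.35,-.27,.003)
for z,dxs in((.066,(-.022,-.018,.018,.022)),(.078,(-.005,.005)),(.04,(-.012,.012))):
  for dx in dxs:
    uv=proj("wrist",[[.4823+dx,y,z] for y in ys],C).astype(np.float32); print(z,dx,cv2.remap(g,uv[:,0],uv[:,1],1).ravel().astype(int))
```

```text
[ 0.48277031 -0.30915019  0.0795    ] [ 0.48310191 -0.28481566  0.04      ]
0.066 -0.022 [123  95  64  84  94  99  82  68  86  85  89  84  83  87 124 110 106 131
 130 128  89 129 131 129  81 125 131]
0.066 -0.018 [ 91  85  64  87  86  86  65  86  81 115  95  84  88  91 124  70  77 115
 115 103 130 131 130 128  94 131 129]
0.066 0.018 [119 120  80 119 121 122  83  73  75 109  76  84  77 112  95 105  90 101
 125 118  91 128 129 128  80 132 131]
0.066 0.022 [122 121  89 120 119 120  85 120 123 115  77  79  80 113 109 121 117 123
 128  94 124 128 125 122  96 129 120]
0.078 -0.005 [ 55  44  41  40  69  57  83  79  73  81  93  86  73  94 113 111  88  78
  89  79 130 128  84 129 130 128  82]
0.078 0.005 [ 59  45  44  41  51  94 121 117 109  82  92  77  78 103 110 127 117  90
  87  82 129  99 131 132 131  77 133]
0.04 -0.012 [ 67  79  85  96  88  67  84  79  81 100  91  83  85  70  86 122  81 119
  95  80 113 121 131 132  79 129 131]
0.04 0.012 [ 85  83  71  80 108  81  95  74 120  85 111  92  98  67  88  96  73  80
  77  70  99 101 116 130 125 127  86]
```

Request:
jog_arm([
  [0,0.025,-0.03,0,-1],
  [0,0.025,-0.07,0,-1],
  [0,0.025,-0.11,0,-1],
  [0,0.025,-0.15,0,-1],
  [0,0.025,-0.19,0,-1],
  [0,0.025,-0.23,0,-1],
  [0,0.025,-0.27,0,-1],
  [0,0.025,-0.285,0,-1],
  [0,0.025,-0.285,0,-1],
  [0,0.025,-0.285,0,-1],
])

```text
time: 32.05
tool_pos: [0.4819, -0.3946, 0.1699]
tool_rot: [3.14, 0.002, 1.563]
contact_force: [-1.1, -3.6, 5.5]
opening: 0.013
grip_force: 55.0
```

```bash
python3 tr.py w16; python3 st.py
python3 - <<'E'
from h import *
g=cv2.imread('pics/w16.png').mean(2).astype(int); print(g[80:150,319].tolist())
E
```

```text
32.15 tcp [ 0.482  -0.3946  0.17  ] rot [3.1399 0.0023 1.5631] F [-0.1595 -3.8402  4.6882] T [-0.6549 -0.0553  0.0361] B0 [ 0.4826 -0.3126  0.0469]
[99, 127, 126, 106, 79, 66, 75, 87, 97, 105, 104, 108, 121, 137, 132, 114, 99, 80, 68, 72, 77, 77, 74, 74, 100, 128, 129, 118, 98, 82, 97, 107, 104, 102, 104, 102, 103, 84, 66, 67, 90, 105, 103, 104, 103, 102, 103, 101, 103, 102, 105, 103, 103, 76, 39, 43, 38, 41, 37, 43, 47, 56, 59, 59, 58, 59, 57, 60, 56, 60]
```

Request:
jog_arm([
  [0,0,0.02,0,-1],
  [0,0,0.035,0,-1],
  [0,0,0.035,0,-1],
  [0,0,0.035,0,-1],
])

```text
time: 32.55
tool_pos: [0.4814, -0.3929, 0.1709]
tool_rot: [-3.141, -0.002, 1.564]
contact_force: [1.3, 0.5, -2.0]
opening: 0.0131
grip_force: 55.0
```

```bash
python3 tr.py w17; python3 st.py
python3 - <<'E'
from h import *
g=cv2.imread('pics/w17.png').mean(2).astype(int); print(g[80:150,319].tolist())
E
```

```text
32.65 tcp [ 0.4814 -0.3932  0.1711] rot [-3.1408 -0.0011  1.5634] F [-0.2605  0.5376 -1.3021] T [-0.0371 -0.0955  0.0388] B0 [ 0.482  -0.3112  0.0481]
[76, 64, 104, 122, 133, 126, 93, 75, 75, 83, 97, 104, 88, 102, 127, 127, 116, 105, 86, 73, 71, 77, 78, 76, 76, 75, 87, 112, 137, 129, 104, 82, 88, 102, 103, 103, 102, 103, 85, 65, 68, 67, 87, 102, 103, 101, 101, 102, 101, 101, 102, 102, 104, 107, 75, 37, 39, 38, 41, 40, 42, 49, 56, 58, 56, 57, 60, 60, 56, 55]
```

Request:
jog_arm([
  [0,0,0.02,0,-1],
  [0,0,0.02,0,-1],
  [0,-0.03,0.02,0,-1],
  [0,-0.06,0.02,0,-1],
  [0,-0.09,0.02,0,-1],
  [0,-0.12,0.02,0,-1],
  [0,-0.12,0.02,0,-1],
])

```text
time: 33.35
tool_pos: [0.4815, -0.4037, 0.1732]
tool_rot: [3.141, 0.0, 1.563]
contact_force: [0.8, 0.4, -1.4]
opening: 0.0134
grip_force: 55.0
```

```bash
python3 tr.py w18; python3 st.py
python3 - <<'E'
from h import *
C=cams.calibration("wrist")
g=cv2.imread('pics/w18.png').mean(2).astype(np.float32); print(g[80:150,319].astype(int).tolist())
ys=np.arange(-.35,-.27,.003)
for z,dxs in((.066,(-.022,-.018,.018,.022)),(.078,(-.005,.005)),(.04,(-.012,.012))):
  for dx in dxs:
    uv=proj("wrist",[[.4823+dx,y,z] for y in ys],C).astype(np.float32); print(z,dx,cv2.remap(g,uv[:,0],uv[:,1],1).ravel().astype(int))
E
```

```text
33.45 tcp [ 0.4815 -0.4033  0.1732] rot [-3.1416 -0.0001  1.5631] F [-0.5898  0.2192 -1.4824] T [-0.0508 -0.1176  0.0401] B0 [ 0.4822 -0.3213  0.0502]
[91, 80, 72, 90, 99, 95, 89, 89, 89, 108, 111, 101, 105, 105, 113, 138, 133, 110, 89, 69, 71, 74, 76, 79, 76, 75, 79, 78, 79, 108, 128, 119, 90, 66, 66, 67, 91, 104, 101, 101, 101, 105, 102, 104, 102, 102, 103, 103, 104, 103, 102, 104, 101, 103, 75, 40, 40, 40, 40, 41, 39, 48, 56, 56, 58, 60, 59, 61, 59, 59]
0.066 -0.022 [123  89  56  86 104  87  73  83  87  88  86  86  88  75 128  97 119 130
 130  94 130 129 131 126 100 129 134]
0.066 -0.018 [ 90  81  76  85  87  87  58  89  79 121 100  76  89  81 126  69  82 118
 113  79 132 132 130  88 131 131 132]
0.066 0.018 [117 119  77 120 120 121  74  79  76 108  78  83  72  95 110  99  85 108
 117  93 127 129 127 125 100 133 131]
0.066 0.022 [124 107 105 120 120 120  75 123 123 115  76  82  77 101 116 116 114 124
 129  74 128 127 126  79 131 130  87]
0.078 -0.005 [ 41  42  75  85  82  67  82  82  69  68  83  81  87  84 118 102  90  78
 114  78 121  83 129 131 131 108 131]
0.078 0.005 [ 57  45  76  77  79 113 115 111 115  80 100  83 100  89 117 113 116  82
  76  81 115 132 132 132 101 132 133]
0.04 -0.012 [ 67  90  86 100  86  62  87  81  89 100  85  87  87  89  74 104  80 105
  91  85 106 122 134 129  80 131 131]
0.04 0.012 [ 83  82  69  79 113  82  96  77 119  92 118  91  96  91  77  89  76  82
  82  74  90 113 128 129 128 130  75]
```

Request:
jog_arm([
  [0,-0.04,0,0,-1],
  [0,-0.08,0,0,-1],
  [0,-0.12,0,0,-1],
  [0,-0.16,0,0,-1],
  [0,-0.2,0,0,-1],
  [0,-0.25,0,0,-1],
  [0,-0.3,0,0,-1],
  [0,-0.35,0,0,-1],
  [0,-0.4,0,0,-1],
  [0,-0.45,0,0,-1],
  [0,-0.45,0,0,-1],
])

```text
time: 34.55
tool_pos: [0.4815, -0.4399, 0.1732]
tool_rot: [3.142, 0.0, 1.563]
contact_force: [0.8, -0.4, -1.2]
opening: 0.0132
grip_force: 55.0
```

```bash
python3 tr.py w19; python3 st.py
python3 - <<'E'
from h import *
C=cams.calibration("wrist")
g=cv2.imread('pics/w19.png').mean(2).astype(np.float32)
ys=np.arange(-.35,-.27,.003)
for z,dxs in((.066,(-.022,-.018,.018,.022)),(.078,(-.005,.0,.005)),(.04,(-.012,.012))):
  for dx in dxs:
    uv=proj("wrist",[[.4823+dx,y,z] for y in ys],C).astype(np.float32); print(z,dx,cv2.remap(g,uv[:,0],uv[:,1],1).ravel().astype(int))
E
```

```text
34.65 tcp [ 0.4816 -0.4393  0.1732] rot [-3.1416 -0.0002  1.5631] F [ 0.6793  0.3031 -0.825 ] T [-0.0417 -0.0958 -0.0369] B0 [ 0.4822 -0.3573  0.0502]
0.066 -0.022 [ 60  88 104  88  72  86  86  87  87  75  87  86  51  64 130 122 130  90
 128 133 132 129 108 132 134 134  70]
0.066 -0.018 [ 80  89  88  87  57  88  88  84 123  93  82  89  80  68 130  74 117  93
 135 135 133  83 134 132 133 119 114]
0.066 0.018 [ 74 122 123 125  65  87  86  73  95  81  78  77  82  84 124  91 105 116
 130 132 131 128 113 138 126  86  70]
0.066 0.022 [117 122 122 123  81 126 126 126  75  77  79  78  56  86 119 117 132  84
 131 132 130  80 135 132  87  85  55]
0.078 -0.005 [111 110  78  81  74  80  75  93  90  77  80 103 117  71 119  78  99 104
 104  84 134 133 133  75 137 130  88]
0.078 0.0 [ 77  82 126 100  78  72  72  84 117 121  97  72  99  78 130  93  77  84
  76 118 135 137 114 129 135 119  85]
0.078 0.005 [ 85  52  88 100  79 102 102  84 113  84  79 101  80  78 129 121  76 100
 105 134 136 135  85 136 132  86  72]
0.04 -0.012 [103  90 111  86  81 111  72  81  76 102  89  87  92  69 103  64  88 101
 101  98  98 125 130  91 132 133 134]
0.04 0.012 [ 83  59  83 101  83  73  89  77 116 119  76  74 112  77  83  61  88  85
  75  74  86 127 131 130 132  81 138]
```

Request:
jog_arm([
  [0,0,0.15,0,-1],
  [0,0,0.35,0,-1],
  [0,0,0.6,0,-1],
  [0,0,0.85,0,-1],
  [0,0,1,0,-1],
])

```text
time: 35.15
tool_pos: [0.4821, -0.4395, 0.2562]
tool_rot: [3.139, 0.003, 1.564]
contact_force: [-0.3, -0.8, -1.9]
opening: 0.0129
grip_force: 55.0
```

Request:
jog_arm([
  [0,0,0.25,0,-1],
  [0,0,0.5,0,-1],
  [0,0,0.75,0,-1],
  [0,0,1,0,-1],
])

```text
time: 35.55
tool_pos: [0.4815, -0.439, 0.3345]
tool_rot: [3.141, 0.0, 1.563]
contact_force: [0.1, -0.2, -1.2]
opening: 0.0132
grip_force: 55.0
```

Request:
jog_arm([
  [0,0,0.2,0,-1],
  [0.04,0.2,0.31,0,-1],
  [0.08,0.5,0.31,0,-1],
  [0.12,0.75,0.31,0.007,-1],
  [0.12,1,0.31,0.007,-1],
])

```text
time: 36.05
tool_pos: [0.4915, -0.3569, 0.3578]
tool_rot: [-3.141, -0.001, 1.576]
contact_force: [-0.6, 0.0, -0.9]
opening: 0.0132
grip_force: 55.0
```

Request:
jog_arm([
  [0.03,0.25,0,0,-1],
  [0.06,0.5,0,0,-1],
  [0.09,0.75,0,0.003,-1],
  [0.12,1,0,0.007,-1],
])

```text
time: 36.45
tool_pos: [0.5008, -0.2772, 0.358]
tool_rot: [-3.141, -0.0, 1.586]
contact_force: [0.2, 0.4, -1.2]
opening: 0.0128
grip_force: 55.0
```

Request:
jog_arm([
  [0.03,0.25,0,0,-1],
  [0.06,0.5,0,0,-1],
  [0.09,0.75,0,0.003,-1],
  [0.12,1,0,0.007,-1],
])

```text
time: 36.85
tool_pos: [0.5102, -0.1972, 0.358]
tool_rot: [-3.141, -0.0, 1.597]
contact_force: [0.5, -0.9, -1.6]
opening: 0.0131
grip_force: 55.0
```

Request:
jog_arm([
  [0.03,0.25,0,0,-1],
  [0.06,0.5,0,0,-1],
  [0.09,0.75,0,0.003,-1],
  [0.12,1,0,0.007,-1],
])

```text
time: 37.25
tool_pos: [0.5196, -0.1173, 0.358]
tool_rot: [-3.141, -0.0, 1.608]
contact_force: [-0.7, 0.1, -0.9]
opening: 0.0131
grip_force: 55.0
```

Request:
jog_arm([
  [0.03,0.25,0,0,-1],
  [0.06,0.5,0,0,-1],
  [0.09,0.75,0,0.003,-1],
  [0.12,1,0,0.007,-1],
])

```text
time: 37.65
tool_pos: [0.529, -0.0374, 0.358]
tool_rot: [-3.141, -0.0, 1.619]
contact_force: [0.6, -0.0, -1.4]
opening: 0.0133
grip_force: 55.0
```

Request:
jog_arm([
  [0.03,0.25,0,0,-1],
  [0.06,0.5,0,0,-1],
  [0.09,0.75,0,0.003,-1],
  [0.12,1,0,0.007,-1],
])

```text
time: 38.05
tool_pos: [0.5385, 0.0425, 0.358]
tool_rot: [-3.141, -0.0, 1.63]
contact_force: [-0.0, 0.3, -2.4]
opening: 0.0131
grip_force: 55.0
```

Request:
jog_arm([
  [0.03,0.25,0,0,-1],
  [0.06,0.5,0,0,-1],
  [0.09,0.75,0,0.003,-1],
  [0.12,0.9,0,0.007,-1],
  [0.12,1,0,0.007,-1],
  [0.12,1,0,0.007,-1],
  [0.12,1,0,0.007,-1],
])

```text
time: 38.75
tool_pos: [0.5487, 0.1204, 0.3581]
tool_rot: [-3.142, 0.0, 1.64]
contact_force: [-0.2, 0.2, -1.5]
opening: 0.0127
grip_force: 55.0
```

```bash
python3 tr.py w20; python3 st.py
python3 - <<'E'
from h import *
g=cv2.imread('pics/w20.png').mean(2).astype(int); print(g[80:150,319].tolist())
for f in("w4","w20"):
    g=cv2.imread('pics/%s.png'%f).mean(2).astype(int)
    for v in(93,105,120,130,140): print(f,v,g[v,305:335].tolist())
E
```

```text
38.85 tcp [0.5488 0.12   0.3581] rot [3.1415 0.0003 1.6393] F [-0.1182 -0.4332 -1.5481] T [-0.0556 -0.1208  0.0293] B0 [0.5432 0.2018 0.2351]
[50, 53, 53, 52, 51, 52, 50, 53, 53, 68, 90, 102, 101, 110, 124, 123, 115, 104, 87, 72, 71, 77, 77, 79, 79, 76, 77, 82, 86, 112, 123, 117, 107, 102, 101, 101, 100, 102, 102, 103, 104, 102, 101, 100, 102, 101, 101, 104, 104, 102, 103, 100, 101, 103, 77, 45, 46, 45, 45, 45, 47, 49, 57, 59, 58, 60, 60, 61, 60, 60]
w4 93 [62, 55, 50, 54, 52, 52, 51, 54, 54, 54, 52, 64, 87, 107, 112, 109, 103, 88, 67, 57, 67, 64, 67, 68, 65, 65, 68, 66, 65, 67]
w4 105 [103, 101, 101, 101, 103, 104, 104, 102, 102, 99, 99, 83, 76, 79, 78, 79, 90, 81, 92, 126, 128, 126, 103, 103, 102, 98, 100, 103, 105, 105]
w4 120 [101, 102, 101, 99, 100, 102, 103, 99, 99, 101, 103, 82, 88, 97, 101, 101, 98, 91, 106, 147, 154, 153, 151, 150, 149, 150, 152, 153, 152, 146]
w4 130 [102, 102, 102, 103, 101, 100, 103, 105, 114, 151, 145, 86, 91, 98, 101, 101, 98, 92, 107, 151, 152, 149, 148, 149, 147, 147, 145, 145, 144, 148]
w4 140 [102, 101, 103, 100, 103, 97, 101, 103, 106, 43, 46, 44, 40, 43, 44, 46, 45, 41, 44, 45, 76, 146, 149, 150, 154, 152, 149, 153, 149, 153]
w20 93 [57, 55, 53, 54, 53, 50, 53, 50, 53, 57, 54, 62, 88, 105, 110, 108, 104, 90, 68, 62, 65, 67, 67, 68, 66, 67, 69, 67, 66, 65]
w20 105 [106, 102, 103, 102, 102, 102, 105, 103, 103, 102, 99, 85, 73, 75, 76, 78, 90, 83, 101, 149, 149, 147, 149, 150, 150, 150, 150, 154, 152, 149]
w20 120 [99, 98, 98, 99, 104, 103, 101, 100, 99, 100, 102, 98, 88, 100, 104, 102, 98, 92, 106, 153, 153, 155, 155, 151, 147, 148, 147, 150, 151, 150]
w20 130 [103, 102, 103, 101, 103, 101, 100, 104, 135, 156, 147, 87, 92, 99, 103, 100, 96, 96, 104, 151, 150, 148, 146, 148, 150, 147, 148, 150, 152, 150]
w20 140 [100, 99, 103, 105, 105, 103, 114, 147, 107, 46, 45, 45, 43, 45, 47, 41, 48, 44, 43, 46, 77, 155, 151, 150, 152, 151, 144, 147, 150, 151]
```

Request:
jog_arm([
  [-0.005,0.076,-0.029,-0.001,-1],
  [-0.005,0.076,-0.029,-0.001,-1],
  [-0.008,0.2,-0.23,-0.001,-1],
  [-0.011,0.316,-0.43,-0.001,-1],
  [-0.011,0.316,-0.43,-0.001,-1],
  [-0.011,0.316,-0.43,-0.001,-1],
  [-0.011,0.316,-0.43,-0.001,-1],
])

```text
time: 39.55
tool_pos: [0.5484, 0.1456, 0.3247]
tool_rot: [3.14, 0.0, 1.638]
contact_force: [-0.5, 0.6, -1.4]
opening: 0.0129
grip_force: 55.0
```

```bash
python3 st.py
python3 - <<'E'
from h import *
s=readout.observe(); h=np.array([.5428,.2343,.1697]); up=np.array([.033,-.499,.866]); d=s['tool_pos']-h; t=d@up; print('along',t,'perp',d-t*up)
E
```

```text
39.55 tcp [0.5484 0.1456 0.3247] rot [3.1399 0.0001 1.6384] F [-0.5062  0.5707 -1.4379] T [-0.0806 -0.1141  0.0864] B0 [0.5428 0.2274 0.2017]
along 0.17867111016990128 perp [-0.00034583  0.00048477  0.00028302]
```

Request:
jog_arm([
  [-0.005,0.07,-0.12,0,-1],
  [-0.01,0.14,-0.24,0,-1],
  [-0.014,0.21,-0.365,0,-1],
  [-0.018,0.27,-0.47,0,-1],
  [-0.022,0.33,-0.574,0,-1],
  [-0.026,0.39,-0.678,0,-1],
  [-0.03,0.45,-0.783,0,-1],
  [-0.034,0.51,-0.887,0,-1],
  [-0.037,0.56,-0.974,0,-1],
  [-0.037,0.56,-0.974,0,-1],
])

```text
time: 40.55
tool_pos: [0.5444, 0.1913, 0.2445]
tool_rot: [-3.14, 0.0, 1.639]
contact_force: [0.1, 0.2, -1.4]
opening: 0.0131
grip_force: 55.0
```

```bash
cat > al.py <<'E'
from h import *
np.set_printoptions(precision=4,suppress=True)
s=readout.observe(); h=np.array([.5428,.2343,.1697]); up=np.array([.033,-.499,.866]); d=s['tool_pos']-h; t=d@up; print('along',t,'perp',d-t*up,'F',s['contact_force'],'T',s['torque'])
E
python3 al.py
```

```text
along 0.08627471660208663 perp [-0.0013  0.      0.0001] F [ 0.1014  0.2213 -1.3887] T [ 0.0031 -0.0821  0.0261]
```

Request:
jog_arm([
  [0,0.07,-0.12,0,-1],
  [-0.002,0.14,-0.24,0,-1],
  [-0.004,0.21,-0.365,0,-1],
  [-0.007,0.27,-0.47,0,-1],
  [-0.01,0.33,-0.574,0,-1],
  [-0.012,0.39,-0.678,0,-1],
  [-0.014,0.44,-0.765,0,-1],
  [-0.016,0.485,-0.843,0,-1],
  [-0.016,0.485,-0.843,0,-1],
  [-0.016,0.485,-0.843,0,-1],
])

```text
time: 41.55
tool_pos: [0.5437, 0.2297, 0.1783]
tool_rot: [-3.142, 0.0, 1.639]
contact_force: [0.4, 0.5, -2.1]
opening: 0.0134
grip_force: 55.0
```

```bash
python3 al.py
```

```text
along 0.009783124521777887 perp [0.0006 0.0002 0.0001] F [ 0.3769  0.5005 -2.0843] T [ 0.025  -0.1093  0.0051]
```

Request:
jog_arm([
  [0,0.016,-0.028,0,-1],
  [-0.002,0.032,-0.056,0,-1],
  [-0.003,0.048,-0.084,0,-1],
  [-0.004,0.06,-0.105,0,-1],
  [-0.004,0.06,-0.105,0,-1],
  [-0.004,0.06,-0.105,0,-1],
])

```text
time: 42.15
tool_pos: [0.5433, 0.2345, 0.1698]
tool_rot: [-3.141, -0.0, 1.639]
contact_force: [-0.2, 1.0, -1.5]
opening: 0.013
grip_force: 55.0
```

```bash
python3 al.py
```

```text
along 4.589075779646049e-05 perp [0.0005 0.0002 0.0001] F [-0.1612  1.009  -1.5498] T [ 0.0954 -0.1553 -0.0079]
```

Request:
jog_arm([
  [0,0.004,-0.007,0,-1],
  [0,0.008,-0.014,0,-1],
  [0,0.008,-0.014,0,-1],
  [0,0.008,-0.014,0,-1],
])

```text
time: 42.55
tool_pos: [0.5436, 0.2346, 0.1697]
tool_rot: [3.14, 0.001, 1.639]
contact_force: [-1.5, -3.1, 5.2]
opening: 0.0127
grip_force: 55.0
```

```bash
python3 al.py
```

```text
along -0.00015324072644756396 perp [0.0008 0.0002 0.0001] F [-1.4765 -3.133   5.1639] T [-0.5552  0.2291  0.0448]
```

Request:
jog_arm([
  [0,0,0,0,-0.6],
  [0,0,0,0,-0.3],
  [0,0,0,0,0],
  [0,0,0,0,0.3],
  [0,0,0,0,0.6],
  [0,0,0,0,0.6],
  [0,0,0,0,0.6],
  [0,0,0,0,0.6],
], squeeze=10)

```text
time: 43.35
tool_pos: [0.5434, 0.2351, 0.1688]
tool_rot: [3.142, 0.0, 1.639]
contact_force: [-0.4, -0.0, -0.4]
opening: 0.0697
grip_force: 0.0
```

Request:
jog_arm([
  [0,0,0.1,0,0.6],
  [0,0,0.3,0,0.6],
  [0,0,0.5,0,0.6],
  [0,0,0.75,0,0.6],
  [0,0,1,0,0.6],
  [0,0,1,0,0.6],
])

```text
time: 43.95
tool_pos: [0.5448, 0.2355, 0.2523]
tool_rot: [3.135, -0.001, 1.639]
contact_force: [0.2, 0.2, 0.2]
opening: 0.0731
grip_force: 0.0
```

Request:
jog_arm([
  [0,-0.1,0.3,0,0.6],
  [0,-0.3,0.6,0,0.6],
  [0,-0.55,0.8,0,0.6],
  [0,-0.55,0.8,0,0.6],
  [0,-0.55,0.8,0,0.6],
  [0,-0.55,0.8,0,0.6],
])

```text
time: 44.55
tool_pos: [0.5428, 0.1915, 0.3113]
tool_rot: [-3.139, 0.0, 1.639]
contact_force: [-0.3, 0.3, -0.9]
opening: 0.0738
grip_force: 0.0
```

```bash
python3 tr.py w21; python3 st.py
python3 - <<'E'
from h import *
C=cams.calibration("wrist"); print((proj("wrist",[[.5422,.251,.158],[.5439,.2245,.2039]],C)))
w=cv2.imread('pics/w21.png'); s=cv2.imread('pics/w21s.png'); s0=cv2.imread('pics/side0.png')
A=cv2.resize(w[20:240,250:390],None,fx=2.7,fy=2.7)[:590]
q=lambda im,b,k:cv2.resize(im[b[1]:b[3],b[0]:b[2]],None,fx=k,fy=k,interpolation=2)
B=np.hstack([q(s,(245,225,305,325),3),q(s0,(245,225,305,325),3)]); D=q(s,(365,115,485,210),3)
H=B.shape[1]; B=np.vstack([B,cv2.resize(D,(H,285))]); h=min(len(A),len(B)); M=np.hstack([A[:h],B[:h]]); print(M.shape); cv2.imwrite('pics/m21.png',M)
E
```

```text
44.65 tcp [0.5429 0.1916 0.3115] rot [-3.1394  0.0001  1.6395] F [ 0.1804  0.5764 -1.1842] T [-0.0526 -0.0698 -0.0169] B0 [0.5373 0.2734 0.1885]
[[322.12795191 132.54185422]
 [322.40989705 162.14115198]]
(585, 738, 3)
```

View pics/m21.png

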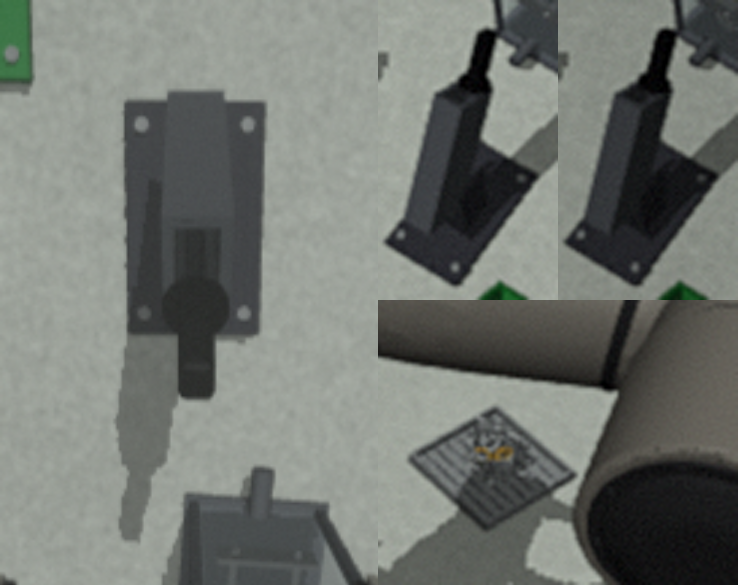

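The picture shows the rod's guard on the holder mouth at about pixel (322, 132), where the model puts it when home. The side view looks the same as at the start. The basket stands upright near the middle of the tray.

```bash
python3 -c "
from cell import ticket; print(ticket.hand_in())"
```

```text
the job is handed in; nothing more can be done
None
```

The job is handed in, with no verdict returned: at about 45 s the basket stood upright in the drip tray and the rod was back fully home in its holder; on unhooking, the hook briefly pressed on the basket with about 6 N.

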